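# Test the hanging screw with a spring torque key, then hang the keyhole stop on it

### The arm

A 6-joint arm with a two-finger parallel gripper is mounted at the origin on the work surface. World frame = base frame: x ahead of the robot, y to its left, z up, the work surface at z = 0. Lengths are in m, angles in degrees, forces in N, time in s.
With the tool pointing down it reaches from about 0.3 to 0.775 m from the base axis. Payload 14.6 kg.
Tool frame: the origin (TCP) lies midway between the tips of the shut fingers; the grasp point (between the pads) lies ctrl.pinch_z behind it (ctrl.pinch_z is the distance from the TCP to the grasp point, in m); z points along the fingers, y is the line along which they close (so a half turn about z gives the same grasp; the last joint's range is limited). The gripper opens to 85 mm and grips with 20 to 120 N. Pads are 22 mm wide; open, the fingers measure 114 mm over their backs; the gripper's body (76 mm by 85 mm) begins 54 mm behind the grasp point. The pads swing forward as they close: fully open they stand 13 mm farther back than shut.
Start: joints at [72.846, 17.183, 87.147, -0, 75.671, -3.816], TCP at [0.127, 0.535, 0.231] pointing down, gripper open.
Joint ranges: [-173.82, 173.82], [-45.26, 126.66], [13.44, 144.39], [-59.66, 239.66], [0, 175.72], [-146.38, 146.38]. Speed limits (degrees/s): [127.2, 127.2, 147.25, 180, 180, 180].

### API

Orientations are given as [roll, pitch, yaw] about the fixed x, y, z axes, in that order (R = Rz(yaw) Ry(pitch) Rx(roll)).
In Python, from cell import get_state, vision, order, ctrl gives the robot as it stands.
- The arm moves only by the tool drive_tool, never from a script. Its argument "steps" is text: rows parted by semicolons, each of 7 numbers parted by spaces: the turn, a rotation vector about the tool's x, y, z in rad, then the shift along the tool's x, y, z in cm, then the opening, from 0 (shut) to 1 (fully open). A call has exactly 8 rows; each row shifts and turns the commanded pose from where the row before left it, along the tool's axes as they then stand; what a row does not reach is not made up. A row lasts 1/12 s, in which the tool goes at most 41.7 mm and 7.16 degrees, less where a joint would pass 70% of its speed; a pose out of reach is approached as far as the arm can. A call with a gripper value outside its range is refused whole. The fingers move at their own pace and stop on an object; "force" is the grip in N (left out, the last holds). Time passes only in rows, so rows that do not move let the fingers close, or fill a call up. It gives the time, the measured TCP pose, the force, the opening and the grip force at its end, in the units of the state.
- get_state(): the state, without advancing time (a new reading comes with each control period).
- vision.grab_frame(name): name is "scene" or "side" or "wrist"; returns a dict with "image" (400x640x3 uint8, red, green, blue), "range_z" (400x640 float32, m along the optical axis (not along the pixel's ray), 0 where there is no reading), "fx", "fy", "cx", "cy" (pixels), "rvec" (rotation vector, rad) and "tvec" (3), from world to camera coordinates, as OpenCV has them; the wrist camera has in their place "hand_eye" (4x4, takes a point from camera to tool coordinates, whose origin is the TCP and whose axes are the flange's). Camera axes: x right, y down, z forward; pixel columns grow to the right and rows downward; lengths in m; the calibration is good to about 2 mm. A picture is of the moment at which its call begins: read the wrist's pose just before it.
- order.finish_job(): hands the job in; it is judged then, once.
The state is a dict: "t": time; "joints": joint angles; "joint_vel": joint speeds; "joint_torque": joint torques, N m; "tcp_pos": TCP position; "eef_rot": TCP orientation; "ft_force": force on the tool from outside, world axes, zero at the start; "ft_torque": the same for the moment, N m; "width": finger opening in m; "grip_force": force on a finger pad.
Only numpy, scipy, OpenCV 4.12 (cv2) and the standard library are available. Lean on these libraries where they do the work, as an engineer would, in place of code of your own. Each camera call takes 0.05 s, during which the arm holds its last target. There are 200 camera calls.

### The job

Check that the square-headed screw in the sloping board is tight before anything is hung on it: set the torque key's socket over its head and let go, then take the key by its crossbar and turn the crossbar clockwise against its spring to at least three quarters of its travel, holding it there for a good second without the screw itself turning. Stand the key back upright on the cork pad, then hang the keyhole stop on the screw, fence at the downhill side and level across the slope, slide it fully down until the screw is at the end of the narrow slot, and let go. Leave the glue bottle and the carton alone.

Things in the scene. Friction and masses are not known exactly. Their poses are not given: they have to be found in the camera images.
- screw_foot (a point): Where the axis of the steel square-headed screw meets the face of the sloping plywood board. z: along the screw, out of the face (leans 15 degrees from vertical, downhill); x: uphill along the face, away from the robot; y: across the slope, level. The face is 260 mm wide (y) and reaches 100 mm uphill and 140 mm downhill of this point.
- screw_head (a point): Centre of the top of the screw's head, 28 mm above the board's face; axes as screw_foot. The head is 17 x 17 mm square (flats along x and y) and 16 mm thick, its upper 4 mm bevelled to 12 mm across; below it the round shank, 8 mm thick, is bare for 12 mm down to the face.
- screw (a joint): Turn of the screw in rad, 0 at the start, positive clockwise seen from above the face. It is tight: it holds up to about 1 N m and turns beyond that.
- key_hub (a point): Loose T-shaped metal torque key (360 g), upright on the cork pad. This is the centre of its grip: a square post 18 x 18 mm (flats along x and y) that stands above the crossbar, from 45 to 82 mm above the key's underside, this point at 65 mm. z: up along the key; x: along the crossbar at rest.
- key_mouth (a point): Centre of the key's underside, axes as key_hub. The 28 mm block below the crossbar has a socket 20 x 20 mm (sides along x and y), 18 mm deep, its lowest 5 mm flared to 28 mm. It fits over the screw head in any quarter turn, 1.5 mm play each side, and the key then stands by itself, underside 10 mm above the face; it turns 0.2 rad before it bears on the head, 0.3 rad under the test load.
- bar_end (a point): Point on the axis of the key's crossbar, 65 mm from the key's axis, where one may take it. The crossbar is a round steel bar 10 mm thick, 170 mm long, centred on the hub, 40 mm above the key's underside (50 mm above the board's face when the key is on the screw); either end does. x of this point runs along the bar outward.
- key_bar (a joint): Swing of the crossbar on the hub in rad, 0 at rest, positive clockwise seen from above. A spring of 1.6 N m/rad brings it back; end stops at -0.4 and +0.4. The test is reached at three quarters of the travel, 0.3 rad (0.48 N m, about 7.5 N at 65 mm); it must be at least 0.28 for the test.
- pad_top (a point): Centre of the top of the fixed cork pad, 110 x 110 mm, 4 mm thick, lying on the bench; z up. The key belongs near its middle (within 40 mm).
- stop_fence (a point): Loose keyhole stop (220 g), flat on the bench: aluminium plate 113 x 76 x 6 mm with a beech fence across one end. This is the fence's centre, 27 mm above the plate's underside: the fence is 14 mm thick (x), 70 mm long (y), its top 42 mm above the underside. z: up; x: from fence to keyhole. The plate reaches 10 mm behind and 103 mm ahead of this point.
- stop_eye (a point): Centre, at the plate's underside, of the square eye of the keyhole, 30 x 30 mm, through which the screw head passes; 50 mm ahead of the fence's centre. Axes as stop_fence.
- stop_seat (a point): Where the screw's axis lies when the stop is fully home, at the plate's underside: shank at the closed end of the narrow slot, 33 mm ahead (x) of the eye's centre. The slot is 12.5 mm wide with rounded mouth corners and begins 15 mm ahead of the eye's centre.
- glue: Bystander: white glue bottle, 60 mm across, 160 mm tall, standing; origin under its centre.
- carton: Bystander: cardboard carton 70 x 80 x 55 mm; origin under its centre.
Not all that is in view belongs to the job. What is shaped like the part that bears stop_fence but yellow is not meant.

How it is judged:
By the outcome, as a careful person would: the job done as asked, in the order asked, and still so for the second after the job is handed in, with the robot touching nothing.
It also fails if it takes over 72 s, if anything falls off the work surface, if the arm or the gripper's body presses on something with over 40 N, if the wrist force passes 120 N, or if a joint passes its speed limit or range.

## Working session

There is one attempt and no reset: what is moved stays moved. The work goes in short steps, Python scripts to look and compute and a tool call to move; the robot and the scene stay as the last step left them, time stands still between calls to the robot, and variables do not carry over. Pictures are saved under pics/ and viewed, at most 10 in all, crops included, and the job is handed in when it is done.

Besides the shell and the picture viewer there is one more tool, called after "Request:" in YAML: its name, and indented under it one key for each argument. drive_tool: Moves the arm, as the interface text tells. Its arguments: {"type":"object","properties":{"steps":{"type":"string"},"force":{"type":"number"}},"required":["steps"]}

```bash
ls; mkdir -p pics
python3 - <<'E'
from cell import get_state, vision, ctrl
import cv2,numpy as np,pickle
print(get_state(), ctrl.pinch_z)
fr={}
for n in ("scene","side","wrist"):
    f=vision.grab_frame(n); fr[n]=f
    print(n,{k:v for k,v in f.items() if k not in("image","range_z")})
pickle.dump((get_state(),fr),open("f0.pkl","wb"))
a=np.hstack([cv2.resize(fr[n]["image"],(640,400)) for n in ("scene",)])
for n in fr: cv2.imwrite(f"pics/{n}0.png",fr[n]["image"][:,:,::-1])
E
```

```text
pics
{'t': 0.0, 'joints': array([ 7.28430171e+01,  1.72159244e+01,  8.71802865e+01, -1.50551143e-03,
        7.56720772e+01, -3.81492043e+00]), 'joint_vel': array([ 0.03553892, -0.06757838,  0.0112339 ,  0.05909066,  0.02556001,
        0.04350558]), 'joint_torque': array([-4.41571783e-04, -5.43506563e+01, -3.61791551e+01, -4.40150768e-05,
        3.98461183e-03, -4.21045070e-05]), 'tcp_pos': array([0.1268488 , 0.5349246 , 0.23071859]), 'eef_rot': array([-1.79931766e+02, -3.08845557e-03,  1.66658309e+02]), 'ft_force': array([ 0.53641612, -0.59649454, -0.3614115 ]), 'ft_torque': array([ 0.01388309,  0.01618209, -0.01311496]), 'grip_force': 0.0, 'width': 0.08557536899396424} 0.0187
scene {'fx': 472.67602911686845, 'fy': 472.67602911686845, 'cx': 328.3340559585142, 'cy': 199.55262565417237, 'rvec': array([ 2.03344239,  1.51630191, -0.57010677]), 'tvec': array([-0.18415795, -0.28462354,  1.59411249])}
side {'fx': 396.73330205986287, 'fy': 396.73330205986287, 'cx': 324.6131446053816, 'cy': 196.7736185698152, 'rvec': array([ 0.15375472, -2.83429144,  1.25735995]), 'tvec': array([0.48019384, 0.05402089, 1.37733565])}
wrist {'fx': 295.67038167494604, 'fy': 295.67038167494604, 'cx': 318.29035637015994, 'cy': 204.93043384248017, 'hand_eye': array([[ 5.09743208e-05, -9.60483311e-01, -2.78337576e-01,
         7.12653704e-02],
       [ 9.99998973e-01, -3.49665346e-04,  1.38975845e-03,
         2.79208450e-04],
       [-1.43216480e-03, -2.78337361e-01,  9.60482307e-01,
        -1.42272856e-01],
       [ 0.00000000e+00,  0.00000000e+00,  0.00000000e+00,
         1.00000000e+00]])}
```

View pics/scene0.png

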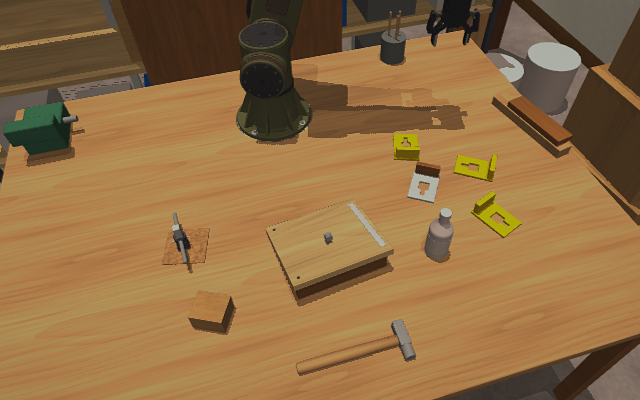

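View pics/side0.png

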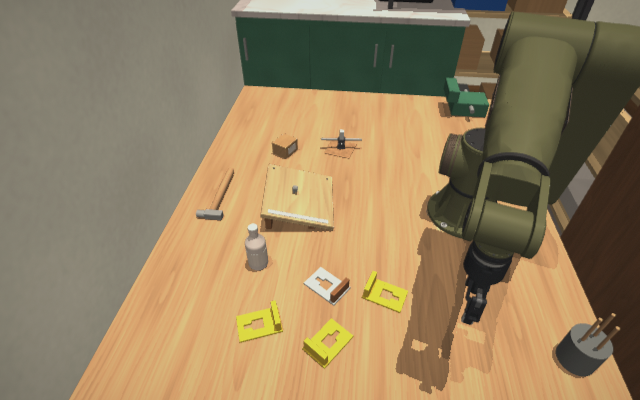

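The scene view shows the key on the cork at (180,240), the screw at (327,238), the aluminium stop with its brown fence at (424,184), the glue at (439,236) and the carton at (211,312). The side view has the key at (342,140), the screw at (295,190) and the stop at (327,285).

Things that could be mistaken for the stop (scene pixels): yellow (405,146), yellow (475,167), yellow (497,214). I choose the silver one at (424,184). For the key, only the T at (180,240) fits; the hammer at (400,340) does not.

```bash
cat > h.py <<'E'
import numpy as np,cv2,pickle
from scipy.spatial.transform import Rotation as R
def cam(f,st=None):
    """camera->world R,t"""
    if "rvec" in f:
        Rm=R.from_rotvec(np.ravel(f["rvec"])).as_matrix(); return Rm.T,-Rm.T@np.ravel(f["tvec"])
    T=f["hand_eye"]; Rt=R.from_euler("xyz",st["eef_rot"],degrees=True).as_matrix()
    return Rt@T[:3,:3],Rt@T[:3,3]+st["tcp_pos"]
def cloud(f,st=None):
    z=f["range_z"]; v,u=np.mgrid[:z.shape[0],:z.shape[1]]
    p=np.dstack([(u-f["cx"])/f["fx"]*z,(v-f["cy"])/f["fy"]*z,z])
    A,t=cam(f,st); w=p@A.T+t; w[z<=0]=np.nan; return w
def proj(f,P,st=None):
    A,t=cam(f,st); p=(np.atleast_2d(P)-t)@A
    return np.c_[p[:,0]/p[:,2]*f["fx"]+f["cx"],p[:,1]/p[:,2]*f["fy"]+f["cy"]]
def ray(f,uv,st=None):
    A,t=cam(f,st); d=A@np.array([(uv[0]-f["cx"])/f["fx"],(uv[1]-f["cy"])/f["fy"],1]); return t,d/np.linalg.norm(d)
def tri(*rs):
    M=np.zeros((3,3));b=np.zeros(3)
    for o,d in rs: Q=np.eye(3)-np.outer(d,d);M+=Q;b+=Q@o
    return np.linalg.solve(M,b)
E
python3 - <<'E'
from h import *
np.set_printoptions(precision=4,suppress=True)
st,fr=pickle.load(open("f0.pkl","rb"))
for n,c in dict(scene=dict(key=(180,240),screw=(327,238),stop=(424,190),fence=(428,170),carton=(211,312),glue=(445,215)),side=dict(key=(342,140),screw=(295,190),stop=(318,285),fence=(340,288),carton=(285,145),glue=(253,230))).items():
    W=cloud(fr[n])
    for k,(u,v) in c.items(): print(n,k,W[v-1:v+2,u-1:u+2].reshape(-1,3).mean(0),W[v-3:v+4,u-3:u+4,2].max())
C=[]
for n,(u0,u1,v0,v1) in dict(scene=(150,215,205,270),side=(315,370,125,165)).items():
    f=fr[n];W=cloud(f)[v0:v1,u0:u1].reshape(-1,3);W=W[~np.isnan(W[:,0])]
    I=f["image"][v0:v1,u0:u1]
    for a,b in((.03,.055),(.06,.1)):
        m=(W[:,2]>a)&(W[:,2]<b);q=W[m]
        if len(q)>3: ev=np.linalg.svd(q[:,:2]-q[:,:2].mean(0),full_matrices=False)[2][0]; print(n,a,len(q),q.mean(0),q.min(0),q.max(0),np.degrees(np.arctan2(ev[1],ev[0])))
    if n=="side":continue
# board plane
W=cloud(fr["scene"])[205:290,270:390].reshape(-1,3);W=W[(W[:,2]>.03)]
best=None
rng=np.random.default_rng(0)
for _ in range(300):
    p=W[rng.choice(len(W),3)];nn=np.cross(p[1]-p[0],p[2]-p[0]);l=np.linalg.norm(nn)
    if l<1e-6: continue
    nn/=l; c=(abs((W-p[0])@nn)<.002).sum()
    if best is None or c>best[0]: best=(c,nn,p[0])
c,nn,p0=best; m=abs((W-p0)@nn)<.002; q=W[m];c0=q.mean(0);nn=np.linalg.svd(q-c0,full_matrices=False)[2][2];nn*=np.sign(nn[2])
print("plane",m.sum(),len(W),c0,nn,np.degrees(np.arccos(nn[2])),np.degrees(np.arctan2(nn[1],nn[0])))
for n in("scene","side"):
    W=cloud(fr[n]);u,v=(327,238) if n=="scene" else(295,190);w=W[v-14:v+15,u-14:u+15];h=(w-c0)@nn
    q=w[(h>.024)&(h<.034)];print(n,"head",len(q),q.mean(0),h[(h<.05)&(h>.01)].max()); e=q.mean(0);print("foot",e-nn*((e-c0)@nn))
# stop plate
for n,b in dict(scene=(400,450,160,210),side=(298,356,262,306)).items():
    u0,u1,v0,v1=b;W=cloud(fr[n])[v0:v1,u0:u1].reshape(-1,3);I=fr[n]["image"][v0:v1,u0:u1].reshape(-1,3).astype(int)
    g=(I.max(1)-I.min(1)<40)&(I.min(1)>120)&(W[:,2]<.02)
    q=W[g];f2=W[(W[:,2]>.036)&(W[:,2]<.05)]
    print(n,"plate",len(q),np.median(q,0),cv2.minAreaRect((q[:,:2]*1000).astype(np.float32)))
    print("fence",len(f2),f2.mean(0),cv2.minAreaRect((f2[:,:2]*1000).astype(np.float32)))
big=[]
for n,(u,v) in dict(scene=(424,184),side=(327,285)).items():
    big.append(cv2.resize(fr[n]["image"][v-30:v+30,u-40:u+40],(400,300),interpolation=cv2.INTER_CUBIC))
for n,(u,v) in dict(scene=(180,240),side=(342,140)).items():
    big.append(cv2.resize(fr[n]["image"][v-30:v+30,u-40:u+40],(400,300),interpolation=cv2.INTER_CUBIC))
cv2.imwrite("pics/crop1.png",np.vstack([np.hstack(big[:2]),np.hstack(big[2:])])[:,:,::-1])
E
```

```text
scene key [ 0.4674 -0.339   0.0486] nan
scene screw [0.5919 0.0178 0.079 ] 0.08642023544689226
scene stop [0.457  0.3475 0.0003] 0.008421624872668065
scene fence [0.4086 0.3774 0.0262] 0.03899026025863561
scene carton [ 0.6949 -0.2872  0.0535] 0.057720399500043706
scene glue [0.6638 0.2868 0.1588] nan
side key [ 0.4464 -0.3254  0.0471] 0.06237132640671428
side screw [0.5817 0.0292 0.0712] 0.0851685978906882
side stop [0.464  0.3589 0.0057] 0.008768572569394673
side fence [0.3995 0.3858 0.0395] 0.045847167219153384
side carton [ 0.6689 -0.2553  0.0532] nan
side glue [0.6503 0.3048 0.1574] 0.16408806217157246
scene 0.03 235 [ 0.4637 -0.3388  0.0459] [ 0.3716 -0.3592  0.0302] [ 0.5378 -0.3208  0.0549] 5.109425473483079
scene 0.06 90 [ 0.4559 -0.3395  0.0775] [ 0.4403 -0.3493  0.0603] [ 0.4631 -0.3308  0.0886] -11.007009670832186
side 0.03 117 [ 0.4473 -0.3343  0.0455] [ 0.3695 -0.3501  0.0301] [ 0.5332 -0.3175  0.0547] -173.7078547597487
side 0.06 39 [ 0.4516 -0.3356  0.0747] [ 0.4434 -0.3479  0.0602] [ 0.4612 -0.3238  0.0874] 116.0465642715821
plane 4398 6274 [0.5975 0.0191 0.0583] [-0.2584 -0.0312  0.9655] 15.08722743033924 -173.1097636156693
scene head 31 [0.5842 0.0218 0.0822] 0.029764877568527057
foot [0.591  0.0226 0.0567]
side head 18 [0.5822 0.0261 0.0829] 0.03203580839213577
foot [0.5893 0.0269 0.0564]
scene plate 529 [0.4504 0.3479 0.0045] ((442.76995849609375, 351.540283203125), (75.72130584716797, 110.59410095214844), 56.36630630493164)
fence 100 [0.4032 0.378  0.0403] ((402.90521240234375, 378.04833984375), (69.55044555664062, 18.60293960571289), 57.78876876831055)
side plate 562 [0.4522 0.3521 0.0057] ((439.69830322265625, 355.3824462890625), (77.7090835571289, 112.1672134399414), 55.860679626464844)
fence 129 [0.4015 0.3817 0.0411] ((401.71746826171875, 380.6352233886719), (68.80296325683594, 16.112470626831055), 56.27384567260742)
```

View pics/crop1.png

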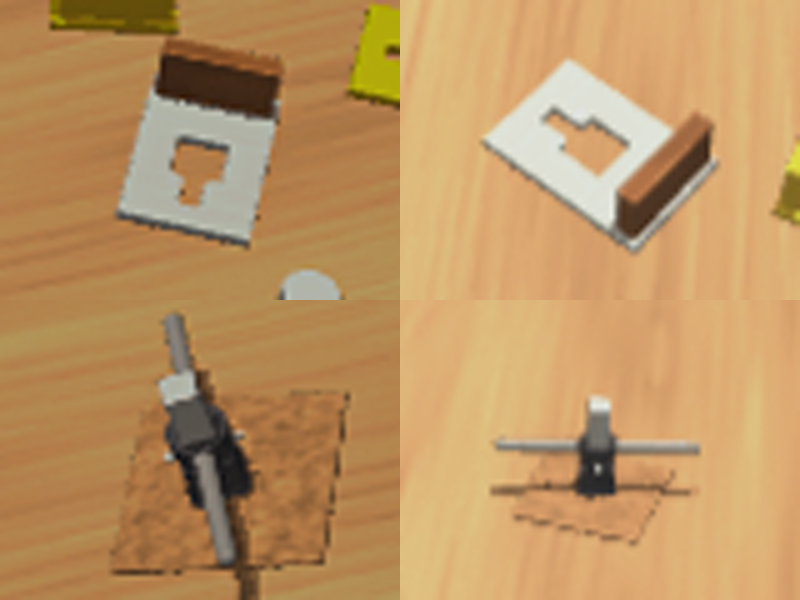

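The crops confirm the choices: the silver plate with its brown fence, with the slot pointing away from the fence, and the T key standing on the cork with its bright post on top. I'll move now and refine with the wrist camera on the way, passing the stop, then the screw, then the key.

```bash
cat >> h.py <<'E'
from scipy.linalg import logm,expm
def Rd(yaw,tilt=0,bx=None):
    """tool pointing down, tool x at heading yaw (deg); Rb board frame premultiplies if given"""
    A=R.from_euler("xyz",[180,0,yaw],degrees=True).as_matrix(); return A if bx is None else bx@A
def T(p,A): M=np.eye(4);M[:3,:3]=A;M[:3,3]=p;return M
def cur(st): return T(st["tcp_pos"],R.from_euler("xyz",st["eef_rot"],degrees=True).as_matrix())
def rows(A,B,n=8):
    """constant row taking pose A to B in n rows"""
    D=expm(np.real(logm(np.linalg.inv(A)@B))/n); w=R.from_matrix(D[:3,:3]).as_rotvec()
    print(f"n={n}:",*np.round(w,4),*np.round(D[:3,3]*100,3),"| mm/row %.1f deg/row %.2f"%(np.linalg.norm(D[:3,3])*1e3,np.degrees(np.linalg.norm(w))))
E
python3 - <<'E'
from h import *
from cell import get_state
A=cur(get_state());B=T([.405,.385,.25],Rd(115));C=T([.545,.1,.27],Rd(60));D=T([.454,-.20,.23],Rd(5.3))
rows(A,B);rows(B,C);rows(C,D)
E
```

```text
n=8: -0.0001 0.0 0.1127 -4.049 0.541 -0.239 | mm/row 40.9 deg/row 6.46
n=8: -0.0 -0.0 0.12 -3.73 1.757 -0.25 | mm/row 41.3 deg/row 6.88
n=8: -0.0 -0.0 0.1193 -3.247 2.452 0.5 | mm/row 41.0 deg/row 6.84
```

Request:
drive_tool:
  steps: "0 0 0.113 -4.05 0.54 -0.24 1;0 0 0.113 -4.05 0.54 -0.24 1;0 0 0.113 -4.05 0.54 -0.24 1;0 0 0.113 -4.05 0.54 -0.24 1;0 0 0.113 -4.05 0.54 -0.24 1;0 0 0.113 -4.05 0.54 -0.24 1;0 0 0.113 -4.05 0.54 -0.24 1;0 0 0.113 -4.05 0.54 -0.24 1"

```text
t: 0.82
tcp_pos: [0.4063, 0.3834, 0.2501]
eef_rot: [-180.0, 0.0, 114.5]
ft_force: [1.3, 0.8, 0.7]
width: 0.0854
grip_force: 0.0
```

```bash
cat > grab.py <<'E'
import sys,pickle,cv2
from cell import get_state,vision
st=get_state(); f=vision.grab_frame(sys.argv[2] if len(sys.argv)>2 else "wrist")
pickle.dump((st,f),open(sys.argv[1]+".pkl","wb")); cv2.imwrite("pics/%s.png"%sys.argv[1],f["image"][:,:,::-1])
print(st["t"],st["tcp_pos"],st["eef_rot"],st["joints"])
E
python3 grab.py w1
```

```text
0.8167 [0.40631076 0.3833706  0.25013963] [-1.79966023e+02  1.10532150e-02  1.14544754e+02] [ 3.95802499e+01  1.75153405e+01  8.41840532e+01 -1.89983465e-03
  7.83362874e+01  1.50358835e+01]
```

Request:
drive_tool:
  steps: "0 0 0.12 -3.73 1.76 -0.25 1;0 0 0.12 -3.73 1.76 -0.25 1;0 0 0.12 -3.73 1.76 -0.25 1;0 0 0.12 -3.73 1.76 -0.25 1;0 0 0.12 -3.73 1.76 -0.25 1;0 0 0.12 -3.73 1.76 -0.25 1;0 0 0.12 -3.73 1.76 -0.25 1;0 0 0.12 -3.73 1.76 -0.25 1"

```text
t: 1.53
tcp_pos: [0.5447, 0.0975, 0.2701]
eef_rot: [-180.0, 0.0, 59.5]
ft_force: [0.8, -0.6, -0.4]
width: 0.0853
grip_force: 0.0
```

```bash
python3 grab.py w2
```

```text
1.5333 [0.54472263 0.09752697 0.2700792 ] [-1.79970356e+02  2.58316648e-02  5.95272329e+01] [ 6.35973384e+00  1.61012165e+01  8.33569958e+01 -2.94421636e-03
  8.05810000e+01  3.68329905e+01]
```

Request:
drive_tool:
  steps: "0 0 0.12 -3.25 2.45 0.5 1;0 0 0.12 -3.25 2.45 0.5 1;0 0 0.12 -3.25 2.45 0.5 1;0 0 0.12 -3.25 2.45 0.5 1;0 0 0.12 -3.25 2.45 0.5 1;0 0 0.12 -3.25 2.45 0.5 1;0 0 0.12 -3.25 2.45 0.5 1;0 0 0.12 -3.25 2.45 0.5 1"

```text
t: 2.25
tcp_pos: [0.4507, -0.2015, 0.2299]
eef_rot: [-180.0, 0.0, 4.5]
ft_force: [0.4, -0.8, -0.6]
width: 0.0855
grip_force: 0.0
```

```bash
python3 grab.py w3
```

```text
2.25 [ 0.45065249 -0.20146639  0.22991102] [-1.79992295e+02  2.30302688e-02  4.52883207e+00] [-2.83362910e+01  1.00570011e+01  9.61493577e+01 -6.27475384e-03
  7.38171666e+01  5.71366285e+01]
```

Run:
```python
from h import *
np.set_printoptions(precision=4,suppress=True)
def rect(q): 
    r=cv2.minAreaRect((q[:,:2]*1000).astype(np.float32)); return [np.round(x,1) for x in r]
st,f=pickle.load(open("w1.pkl","rb"));W=cloud(f,st).reshape(-1,3);I=f["image"].reshape(-1,3).astype(int)
nr=np.linalg.norm(W[:,:2]-[.42,.37],axis=1)<.11
g=nr&(I.max(1)-I.min(1)<35)&(I.min(1)>110)&(W[:,2]<.02)
print("bench z",np.nanmedian(W[:,2]),"plate",g.sum(),np.median(W[g],0),rect(W[g]));m=nr&(W[:,2]>.037)&(W[:,2]<.06);print("fence",m.sum(),W[m].mean(0),rect(W[m]))
st,f=pickle.load(open("w2.pkl","rb"));Wi=cloud(f,st);W=Wi.reshape(-1,3)
b=W[(np.linalg.norm(W[:,:2]-[.59,.02],axis=1)<.07)&(W[:,2]>.03)]
c0=np.median(b,0);nn=np.array([-.2584,-.0312,.9655])
for _ in range(15):
    q=b[abs((b-c0)@nn)<.003];c0=q.mean(0);nn=np.linalg.svd(q-c0,full_matrices=False)[2][2];nn*=np.sign(nn[2])
print("plane",len(q),c0,nn,np.degrees(np.arccos(nn[2])),np.degrees(np.arctan2(-nn[1],-nn[0])))
h=(b-c0)@nn;q=b[(h>.024)&(h<.04)];print("head",len(q),q.mean(0),np.percentile(h,99.9))
x=np.array([1,0,0])-nn[0]*nn;x/=np.linalg.norm(x);y=np.cross(nn,x);pl=np.c_[(q-c0)@x,(q-c0)@y];r=cv2.minAreaRect((pl*1000).astype(np.float32));print(r, "centre",c0+x*r[0][0]/1e3+y*r[0][1]/1e3)
px=proj(f,[[.583,.024,.083]],st)[0];print(px)
st3,f3=pickle.load(open("w3.pkl","rb"));W=cloud(f3,st3).reshape(-1,3)
nr=np.linalg.norm(W[:,:2]-[.454,-.337],axis=1)<.1
for a,bb in((.038,.056),(.075,.1)):
    m=nr&(W[:,2]>a)&(W[:,2]<bb);q=W[m];print("key",len(q),q.mean(0),rect(q),np.percentile(q[:,2],95))
p3=proj(f3,[[.454,-.337,.07]],st3)[0];print(p3)
def crop(f,c,r=60):
    u,v=[int(k) for k in c];u=min(max(u,r),640-r);v=min(max(v,r),400-r);print("crop",u-r,v-r);return cv2.resize(f["image"][v-r:v+r,u-r:u+r],(400,400),interpolation=cv2.INTER_CUBIC)
cv2.imwrite("pics/crop2.png",np.hstack([crop(f,px,40),crop(f3,p3)])[:,:,::-1])
```

```text
bench z -0.00020678591191214402 plate 1212 [0.4641 0.3303 0.0052] [array([439.6, 352.5]), array([ 77.3, 115.7]), np.float64(57.1)]
fence 1115 [0.3694 0.3746 0.0413] [array([369.6, 372.2]), array([124.4,  53.8]), np.float64(16.3)]
plane 3314 [0.598  0.0777 0.3307] [-0.5915 -0.686   0.4237] 64.93092921583 49.23403603891913
head 8 [0.5791 0.0652 0.3416] 0.02284255832277885
((-5.536686897277832, 2.7082037925720215), (0.13398289680480957, 4.351342678070068), 21.943323135375977) centre [0.5936 0.0819 0.3313]
[378.7878 220.8508]
key 1501 [ 0.4581 -0.3365  0.0472] [array([ 451.4, -338.4]), array([ 29.7, 168.1]), np.float64(88.6)] 0.05009958577669299
key 388 [ 0.4522 -0.338   0.0837] [array([ 451.6, -339.8]), array([17.8, 18.7]), np.float64(5.0)] 0.08606858996497654
[447.5175 195.7813]
crop 338 180
crop 387 135
```

View pics/crop2.png

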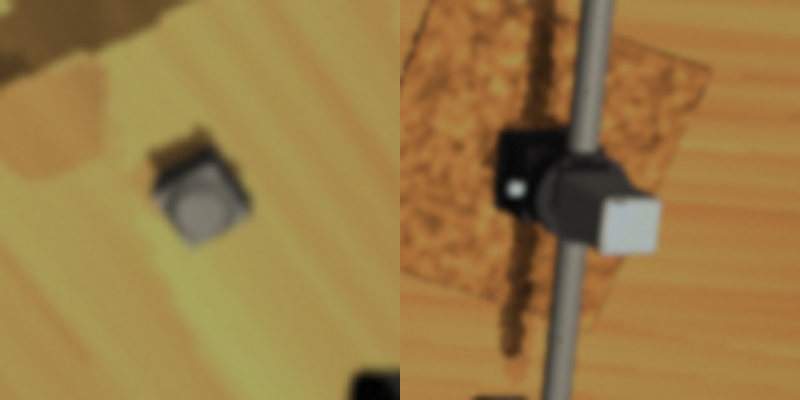

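The left crop shows the screw head at wrist pixel (378,221), against a predicted (379,221). The right crop shows the key's bright post top at about (455,203), with the bar running vertically. I'll redo the plane and fence fits without the fingers in the cloud.

Run:
```python
from h import *
np.set_printoptions(precision=4,suppress=True)
st,f=pickle.load(open("w2.pkl","rb"));W=cloud(f,st).reshape(-1,3)
b=W[(np.linalg.norm(W[:,:2]-[.59,.02],axis=1)<.09)&(W[:,2]>.02)&(W[:,2]<.12)]
nn=np.array([-.2584,-.0312,.9655]);c0=np.array([.5975,.0191,.0583])
for _ in range(15):
    q=b[abs((b-c0)@nn)<.004];c0=q.mean(0);nn=np.linalg.svd(q-c0,full_matrices=False)[2][2];nn*=np.sign(nn[2])
print("plane",len(q),c0,nn,np.degrees(np.arccos(nn[2])),np.degrees(np.arctan2(-nn[1],-nn[0])))
h=(b-c0)@nn;q=b[(h>.024)&(h<.034)];print("head",len(q),q.mean(0),np.percentile(h,99.8))
yaw=np.arctan2(-nn[1],-nn[0]);y=np.array([-np.sin(yaw),np.cos(yaw),0]);x=np.cross(y,nn)
pl=np.c_[(q-c0)@x,(q-c0)@y];r=cv2.minAreaRect((pl*1000).astype(np.float32));print(r);C=c0+x*r[0][0]/1e3+y*r[0][1]/1e3;print("foot",C,"head",C+nn*.028,np.array([-nn[0],0,0]))
# triangulate head from scene/side/wrist by blob centre of same pixel
st1,f1=pickle.load(open("w1.pkl","rb"));W=cloud(f1,st1).reshape(-1,3)
m=(np.linalg.norm(W[:,:2]-[.402,.379],axis=1)<.05)&(W[:,2]>.037)&(W[:,2]<.05);I=f1["image"].reshape(-1,3).astype(int);m&=(I[:,0]-I[:,2]>25)
print("fence",m.sum(),W[m].mean(0),cv2.minAreaRect((W[m][:,:2]*1000).astype(np.float32)))
A=cur(st3:=pickle.load(open("w3.pkl","rb"))[0])
B=T([.4516,-.339,.14],Rd(5));C=T([.4516,-.339,.069-.0187],Rd(5));rows(A,B,6);rows(B,C,4)
```

```text
plane 14834 [0.5966 0.026  0.0587] [-0.2559 -0.0327  0.9661] 14.951159811974433 7.292112226823587
head 148 [0.5822 0.0248 0.0826] 0.028239031496032043
((-8.466365814208984, -0.007501125335693359), (15.587111473083496, 17.052770614624023), 89.34246826171875)
foot [0.5885 0.0249 0.0565] head [0.5813 0.024  0.0836] [0.2559 0.     0.    ]
fence 647 [0.4001 0.3816 0.0413] ((399.9260559082031, 380.8047180175781), (69.82249450683594, 13.860006332397461), 56.18937301635742)
n=6: -0.0 0.0001 -0.0014 -0.173 2.286 1.498 | mm/row 27.4 deg/row 0.08
n=4: 0.0 0.0 -0.0 0.0 -0.0 2.242 | mm/row 22.4 deg/row 0.00
```

Request:
drive_tool:
  steps: "0 0 -0.0014 -0.17 2.29 1.5 1;0 0 -0.0014 -0.17 2.29 1.5 1;0 0 -0.0014 -0.17 2.29 1.5 1;0 0 -0.0014 -0.17 2.29 1.5 1;0 0 -0.0014 -0.17 2.29 1.5 1;0 0 -0.0014 -0.17 2.29 1.5 1;0 0 0 0 0 2.25 1;0 0 0 0 0 2.25 1"
  force: 40

```text
t: 2.97
tcp_pos: [0.4536, -0.3386, 0.0944]
eef_rot: [180.0, -0.0, 5.3]
ft_force: [-1.4, 0.6, -0.7]
width: 0.0854
grip_force: 0.0
```

Request:
drive_tool:
  steps: "0 0 0 0 0 2.25 1;0 0 0 0 0 2.25 1;0 0 0 0 0 0 1;0 0 0 0 0 0 0;0 0 0 0 0 0 0;0 0 0 0 0 0 0;0 0 0 0 0 0 0;0 0 0 0 0 0 0"

```text
t: 3.63
tcp_pos: [0.4541, -0.3379, 0.0515]
eef_rot: [179.9, -0.1, 5.3]
ft_force: [-0.9, -0.4, -0.4]
width: 0.0258
grip_force: 0.0
```

Request:
drive_tool:
  steps: "0 0 0 0 0 0 0;0 0 0 0 0 0 0;0 0 0 0 0 0 0;0 0 0 0 0 -0.5 0;0 0 0 0 0 -1 0;0 0 0 0 0 -2 0;0 0 0 0 0 -3 0;0 0 0 0 0 -4 0"

```text
t: 4.3
tcp_pos: [0.4526, -0.3368, 0.155]
eef_rot: [-179.8, 0.2, 5.3]
ft_force: [0.5, -1.5, -4.1]
width: 0.0173
grip_force: 42.6
```

```bash
python3 - <<'E'
from h import *
from cell import get_state
np.set_printoptions(precision=4,suppress=True)
s=get_state();print(s["tcp_pos"],s["eef_rot"],s["width"],s["grip_force"],s["ft_force"])
E
python3 grab.py w4
```

```text
[ 0.4526 -0.3368  0.155 ] [-179.8054    0.1935    5.3381] 0.01733218956290984 42.64360070228577 [ 0.5221 -1.4657 -4.1328]
4.3 [ 0.45262235 -0.33680642  0.15498988] [-179.80537654    0.19350754    5.3380671 ] [-4.03721431e+01  2.32572700e+01  8.95464101e+01 -2.82785311e-03
  6.74707584e+01  4.42912082e+01]
```

Run:
```python
from h import *
np.set_printoptions(precision=4,suppress=True)
st,f=pickle.load(open("w4.pkl","rb"));Tt=cur(st);W=(cloud(f,st)-Tt[:3,3])@Tt[:3,:3]
q=W.reshape(-1,3);m=(abs(q[:,1])<.012)&(q[:,2]>-.008)&(q[:,2]<.012);q=q[m&(abs(q[:,0])>.03)]
for s in(1,-1):
    e=q[q[:,0]*s>0];print(len(e),"ends",np.sort(e[:,0]*s)[[-30,-10,-1]],"y",np.median(e[:,1]),"topz",np.percentile(e[:,2],10))
A=np.polyfit(q[:,0],q[:,1],1);print("yaw of bar in tool",np.degrees(np.arctan(A[0])),A[1]);B=np.polyfit(q[:,0],q[:,2],1);print("pitch",np.degrees(np.arctan(B[0])))
```

```text
2084 ends [0.0807 0.0813 0.0818] y -0.00023175167884802026 topz 0.0025062668485482794
487 ends [0.0585 0.0597 0.0618] y -0.000157456347692543 topz 0.0025140435327533793
yaw of bar in tool -0.025475690848392983 -0.00018829689727578692
pitch 0.08274277661608798
```

View pics/w4.png

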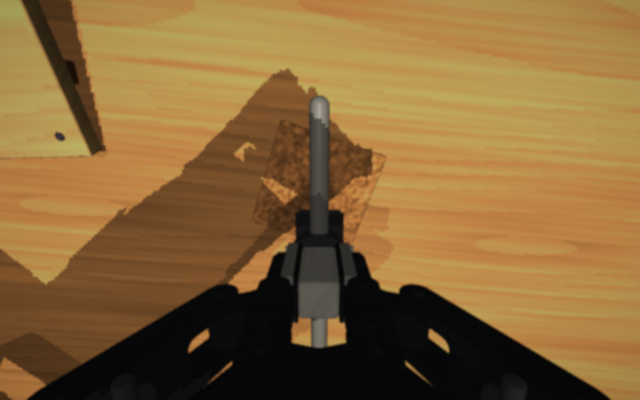

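The wrist view shows the key upright in the grip, its bar along the image column u≈318 with the far end at (319,100). The pad is at about (320,170).

```bash
cat >> h.py <<'E'
Rb=R.from_euler("zyx",[7.3,-15,0],degrees=True).as_matrix()
head=np.array([.5815,.0243,.0834]); foot=head-.028*Rb[:,2]
def tool_for(pt_tool,pt_world,A): return T(np.asarray(pt_world)-A@np.asarray(pt_tool),A)
E
python3 - <<'E'
from h import *
np.set_printoptions(precision=4,suppress=True)
st,f=pickle.load(open("w4.pkl","rb"));Tt=cur(st);q=((cloud(f,st)-Tt[:3,3])@Tt[:3,:3]).reshape(-1,3)
m=(abs(q[:,1])<.008)&(q[:,2]>-.045)&(q[:,2]<-.028);p=q[m];print("post top",len(p),np.percentile(p[:,0],[2,98]),np.median(p[:,2]))
s0,fr=pickle.load(open("f0.pkl","rb"));
pc=[]
for uv in((166,229),(209.4,228.4),(205,263),(162,264)):
    o,d=ray(fr["scene"],uv);pc.append(o+d*(.004-o[2])/d[2])
pc=np.array(pc);print("pad",pc[:,:2],pc.mean(0),np.linalg.norm(pc[1]-pc[0]),np.linalg.norm(pc[2]-pc[1]))
M=[-.0028,-.0001,.0475];A=Rb@Rd(0)
B=tool_for(M,foot+.055*Rb[:,2],A);C=tool_for(M,foot+.011*Rb[:,2],A);print(B[:3,3],C[:3,3]);mid=T([.48,-.2,.20],Rd(6.5))
rows(Tt,mid,4);rows(mid,B,7);rows(Tt,B,12);rows(B,C,8)
E
```

```text
post top 1605 [-0.0105  0.0064] -0.03402190925342671
pad [[ 0.3838 -0.3812]
 [ 0.4165 -0.267 ]
 [ 0.5246 -0.2916]
 [ 0.4953 -0.3986]] [ 0.4551 -0.3346  0.004 ] 0.11880689407380593 0.11078101392024103
[0.5649 0.0246 0.1561] [0.5763 0.0246 0.1136]
n=4: -0.0009 0.0008 -0.0051 1.023 -3.336 -1.12 | mm/row 36.7 deg/row 0.30
n=7: -0.0045 0.0371 -0.002 1.512 -3.05 0.759 | mm/row 34.9 deg/row 2.15
n=12: -0.0027 0.022 -0.0029 1.254 -2.892 0.102 | mm/row 31.5 deg/row 1.28
n=8: -0.0 -0.0 0.0 0.0 0.0 0.55 | mm/row 5.5 deg/row 0.00
```

Request:
drive_tool:
  steps: "-0.0009 0.0008 -0.005 1.02 -3.34 -1.12 0;-0.0009 0.0008 -0.005 1.02 -3.34 -1.12 0;-0.0009 0.0008 -0.005 1.02 -3.34 -1.12 0;-0.0009 0.0008 -0.005 1.02 -3.34 -1.12 0;-0.0045 0.037 -0.002 1.51 -3.05 0.76 0;-0.0045 0.037 -0.002 1.51 -3.05 0.76 0;-0.0045 0.037 -0.002 1.51 -3.05 0.76 0;-0.0045 0.037 -0.002 1.51 -3.05 0.76 0"

```text
t: 5.02
tcp_pos: [0.5285, -0.0709, 0.1724]
eef_rot: [178.7, -8.8, 7.1]
ft_force: [0.9, -0.6, -5.2]
width: 0.0175
grip_force: 42.9
```

Request:
drive_tool:
  steps: "-0.0045 0.037 -0.002 1.51 -3.05 0.76 0;-0.0045 0.037 -0.002 1.51 -3.05 0.76 0;-0.0045 0.037 -0.002 1.51 -3.05 0.76 0;0 0 0 0 0 0 0;0 0 0 0 0 0 0;0 0 0 0 0 0 0;0 0 0 0 0 0 0;0 0 0 0 0 0 0"

```text
t: 5.68
tcp_pos: [0.5657, 0.0228, 0.156]
eef_rot: [177.8, -15.0, 7.5]
ft_force: [-0.6, 0.3, -3.9]
width: 0.0174
grip_force: 42.9
```

```bash
python3 grab.py s5 scene; python3 grab.py d5 side; python3 grab.py w5;  python3 - <<'E'
from h import *
np.set_printoptions(precision=4,suppress=True)
st,f=pickle.load(open("w5.pkl","rb"));A=Rb@Rd(0);M=[-.0025,-.0001,.0475]
Tt=cur(st);mo=(Tt@np.r_[M,1])[:3];print("mouth rel foot in board",Rb.T@(mo-foot), "tool rot err",np.degrees(R.from_matrix(A.T@Tt[:3,:3]).as_rotvec()),st["ft_force"])
rows(Tt,tool_for(M,foot+.040*Rb[:,2],A),4)
ims=[]
for n in("s5","d5"):
    _,g=pickle.load(open(n+".pkl","rb"));u,v=[int(k) for k in proj(g,[head])[0]];print(n,u,v,proj(g,[head,mo,foot]));ims.append(cv2.resize(g["image"][v-30:v+30,u-30:u+30],(400,400),interpolation=cv2.INTER_CUBIC))
cv2.imwrite("pics/crop5.png",np.hstack(ims)[:,:,::-1])
E
```

```text
5.6833 [0.5657249  0.02284557 0.15603255] [177.82285901 -15.00752284   7.52631542] [ -1.46645045  16.2398647  100.24299028   0.22421266  48.35723886
  81.16735053]
5.7333 [0.56575058 0.02288742 0.15599908] [177.824401   -15.01055983   7.52687322] [ -1.46262979  16.24442501 100.24249754   0.22574747  48.35039777
  81.16958327]
5.7833 [0.5657517  0.02300427 0.15591709] [177.82508381 -15.00696752   7.53344812] [ -1.45017235  16.25269865 100.24333367   0.22388609  48.34491939
  81.17633507]
mouth rel foot in board [ 0.001  -0.0018  0.0546] tool rot err [-0.2304  0.1306  0.0251] [ 0.66    0.9907 -4.0035]
n=4: 0.001 -0.0006 -0.0001 -0.022 -0.042 0.365 | mm/row 3.7 deg/row 0.07
s5 328 233 [[328.3314 233.0698]
 [326.8272 225.1808]
 [329.3249 241.6057]]
d5 295 186 [[295.1195 186.341 ]
 [296.5527 180.2502]
 [293.3801 192.1502]]
```

View pics/crop5.png

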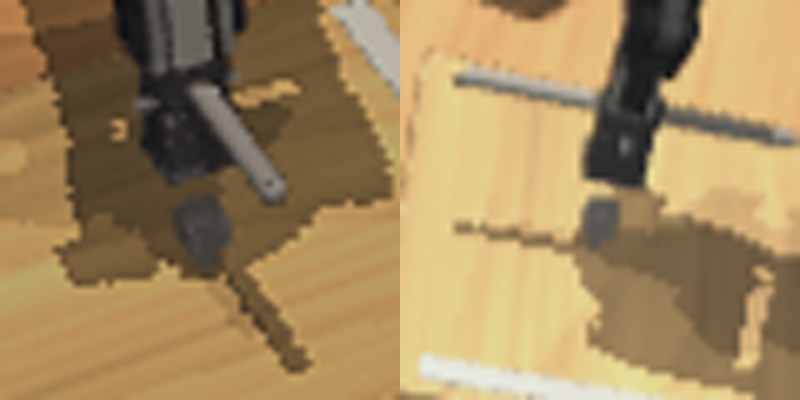

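Both crops show the socket block directly over the head along the screw axis: head at (200,225) in the left crop and (600,222) in the right. I'll correct about 2 mm sideways and lower.

Request:
drive_tool:
  steps: "0.001 -0.0006 0 -0.02 -0.04 0.4 0;0.001 -0.0006 0 -0.02 -0.04 0.4 0;0.001 -0.0006 0 -0.02 -0.04 0.4 0;0.001 -0.0006 0 -0.02 -0.04 0.4 0;0 0 0 0 0 0.3 0;0 0 0 0 0 0.3 0;0 0 0 0 0 0.3 0;0 0 0 0 0 0.3 0"

```text
t: 6.5
tcp_pos: [0.5721, 0.0253, 0.1281]
eef_rot: [178.1, -14.9, 7.6]
ft_force: [-0.3, 0.4, -3.9]
width: 0.0174
grip_force: 42.9
```

Request:
drive_tool:
  steps: "0 0 0 0 0 0.3 0;0 0 0 0 0 0.3 0;0 0 0 0 0 0.3 0;0 0 0 0 0 0.3 0;0 0 0 0 0 0.3 0;0 0 0 0 0 0 0;0 0 0 0 0 0 0;0 0 0 0 0 0 0"

```text
t: 7.17
tcp_pos: [0.5764, 0.0246, 0.1138]
eef_rot: [178.0, -14.9, 7.6]
ft_force: [3.2, -5.2, -5.0]
width: 0.0176
grip_force: 42.6
```

Run:
```python
from h import *
from cell import get_state
np.set_printoptions(precision=4,suppress=True)
st=get_state();Tt=cur(st);mo=(Tt@np.r_[-.0025,-.0001,.0475,1])[:3];print(Rb.T@(mo-foot),Rb.T@st["ft_force"],st["ft_torque"])
```

```text
[ 0.0005 -0.      0.0112] [ 1.0765 -5.426  -5.6361] [-1.1394 -0.2945 -0.247 ]
```

Request:
drive_tool:
  steps: "0 0 0 0 0.05 0.05 0;0 0 0 0 0.03 0.05 0;0 0 0 0 0 0 0;0 0 0 0 0 0 0.3;0 0 0 0 0 0 0.6;0 0 0 0 0 0 1;0 0 0 0 0 0 1;0 0 0 0 0 0 1"

```text
t: 7.83
tcp_pos: [0.5763, 0.0245, 0.1129]
eef_rot: [178.1, -14.9, 7.6]
ft_force: [-0.0, -0.6, 0.4]
width: 0.0729
grip_force: 0.0
```

Request:
drive_tool:
  steps: "0 0 0 0 0 0 1;0 0 0 0 0 0 1;0 0 0 0 0 -0.5 1;0 0 0 0 0 -1 1;0 0 0 0 0 -2 1;0 0 0 0 0 -3 1;0 0 0 0 0 -3 1;0 0 0 0 0 -0.5 1"

```text
t: 8.5
tcp_pos: [0.5511, 0.0244, 0.2156]
eef_rot: [178.0, -15.3, 7.6]
ft_force: [0.1, 0.8, 1.2]
width: 0.085
grip_force: 0.0
```

```bash
python3 grab.py w6
cat > keypose.py <<'E'
import sys
from h import *
np.set_printoptions(precision=4,suppress=True)
st,f=pickle.load(open(sys.argv[1]+".pkl","rb"));W=cloud(f,st);B=((W-foot)@Rb).reshape(-1,3)
rad=np.hypot(B[:,0],B[:,1])
bar=B[(rad<.1)&(rad>.025)&(B[:,2]>.046)&(B[:,2]<.065)]
print("bar",len(bar));c,(w,h),a=cv2.minAreaRect((bar[:,:2]*1000).astype(np.float32));print(np.round(c,1),w,h,a,"z top",np.percentile(bar[:,2],[5,50,95]))
l=np.polyfit(bar[:,0],bar[:,1],1);print("bar dir deg (board)",np.degrees(np.arctan(l[0])),"y at 0",l[1],"x range",np.percentile(bar[:,0],[.5,99.5]))
zz=np.polyfit(bar[:,0],bar[:,2],1);print("pitch",np.degrees(np.arctan(zz[0])))
top=B[(rad<.03)&(B[:,2]>.085)&(B[:,2]<.11)]
c,(w,h),a=cv2.minAreaRect((top[:,:2]*1000).astype(np.float32));print("post top",len(top),np.round(c,1),w,h,a,np.median(top[:,2]))
E
python3 keypose.py w6
```

```text
8.5 [0.55106742 0.02444677 0.21556403] [177.98969357 -15.28190055   7.62037836] [-1.43841749 10.40082708 98.94970798  0.4763815  55.24480779 80.99228819]
bar 1407
[0.6 0.1] 9.992730140686035 168.18934631347656 89.5875473022461 z top [0.0519 0.0549 0.0566]
bar dir deg (board) -0.5116785347510078 y at 0 9.189988116328865e-05 x range [-0.0818  0.0839]
pitch 0.6125674124913282
post top 572 [-0.3  0. ] 17.934467315673828 18.557043075561523 89.9427490234375 0.09224693017806285
```

The key is seated: bar top 55 mm and post top 92 mm above the face, centred, within 0.5° of square. Next is a grasp of the downhill bar end.

Run:
```python
from h import *
from cell import get_state
np.set_printoptions(precision=4,suppress=True)
st=get_state();Tt=cur(st);A=Rb@Rd(-.5);p=lambda x,y,z:T(foot+Rb@[x,y,z],A)
print(Rb.T@(Tt[:3,3]-foot))
B=p(-.065,.0006,.095);C=p(-.065,.0006,.0308);rows(Tt,B,5);rows(B,C,5)
```

```text
[ 0.0044 -0.0004  0.1623]
n=5: 0.0001 -0.0013 0.0019 -1.394 -0.016 1.34 | mm/row 19.3 deg/row 0.13
n=5: 0.0 -0.0 0.0 0.0 -0.0 1.284 | mm/row 12.8 deg/row 0.00
```

Request:
drive_tool:
  steps: "0 -0.0013 0.002 -1.39 -0.02 1.34 1;0 -0.0013 0.002 -1.39 -0.02 1.34 1;0 -0.0013 0.002 -1.39 -0.02 1.34 1;0 -0.0013 0.002 -1.39 -0.02 1.34 1;0 -0.0013 0.002 -1.39 -0.02 1.34 1;0 0 0 0 0 1.28 1;0 0 0 0 0 1.28 1;0 0 0 0 0 1.28 1"

```text
t: 9.22
tcp_pos: [0.5102, 0.0168, 0.089]
eef_rot: [178.2, -14.5, 7.0]
ft_force: [0.8, -0.7, 0.1]
width: 0.0852
grip_force: 0.0
```

Request:
drive_tool:
  steps: "0 0 0 0 0 1.28 1;0 0 0 0 0 1.28 1;0 0 0 0 0 0 1;0 0 0 0 0 0 0.5;0 0 0 0 0 0 0;0 0 0 0 0 0 0;0 0 0 0 0 0 0;0 0 0 0 0 0 0"
  force: 40

```text
t: 9.88
tcp_pos: [0.5171, 0.0168, 0.0657]
eef_rot: [178.2, -14.6, 7.0]
ft_force: [-0.0, -0.0, -0.4]
width: 0.0257
grip_force: 0.0
```

Request:
drive_tool:
  steps: "0 0 0 0 0 0 0;0 0 0 0 0 0 0;0 0 0 0 0 0 0;0 0 0 0 0 0 0;0 0 0 0 0 0 0;0 0 0 0 0 0 0;0 0 0 0 0 0 0;0 0 0 0 0 0 0"

```text
t: 10.55
tcp_pos: [0.517, 0.0167, 0.0652]
eef_rot: [178.2, -14.5, 7.0]
ft_force: [-0.4, -1.7, -0.1]
width: 0.0084
grip_force: 38.9
```

```bash
cat > tq.py <<'E'
from h import *
from cell import get_state
np.set_printoptions(precision=4,suppress=True)
st=get_state();Tt=cur(st);A=Rb@Rd(0)
p=Rb.T@(Tt[:3,3]-foot);F=Rb.T@st["ft_force"];M=Rb.T@st["ft_torque"];rv=R.from_matrix(A.T@Tt[:3,:3]).as_rotvec()
print("tcp board",p,"F",F,"M",M,"Mz about axis",np.cross(p,F)[2],np.cross(p,F)[2]+M[2],"yaw cw",rv[2],"arm angle cw",np.arctan2(p[1],-p[0]),"r",np.hypot(p[0],p[1]))
E
python3 tq.py
```

```text
tcp board [-0.0674  0.001   0.0271] F [-0.6306 -1.6256 -0.031 ] M [-0.2641  0.193  -0.1482] Mz about axis 0.11023814592881832 -0.03799447181386369 yaw cw 0.009320782318499927 arm angle cw 0.014733457228227666 r 0.06743719144999381
```

Request:
drive_tool:
  steps: "0 0 0.04 0.005 -0.27 0 0;0 0 0.04 0.005 -0.27 0 0;0 0 0.04 0.005 -0.27 0 0;0 0 0.04 0.005 -0.27 0 0;0 0 0.04 0.005 -0.27 0 0;0 0 0.04 0.005 -0.27 0 0;0 0 0.04 0.005 -0.27 0 0;0 0 0.04 0.005 -0.27 0 0"

```text
t: 11.22
tcp_pos: [0.5178, 0.0382, 0.0654]
eef_rot: [-177.0, -14.3, -12.1]
ft_force: [0.6, -3.8, 1.1]
width: 0.0085
grip_force: 39.3
```

```bash
python3 tq.py; python3 grab.py w7
```

```text
tcp board [-0.0639  0.0221  0.0271] F [ 0.3433 -3.8407  0.9081] M [-0.7906  0.1483 -0.1246] Mz about axis 0.23763800028160448 0.11306618639167235 yaw cw 0.33136889233752975 arm angle cw 0.33389182762779135 r 0.06758645348493393
11.2167 [0.51784457 0.03815649 0.0653783 ] [-177.02112894  -14.3180486   -12.06644484] [  0.22037568  19.28081222 110.78708105  -0.17635748  35.31428348
 102.04341378]
```

Request:
drive_tool:
  steps: "0 0 0.04 0.005 -0.27 0 0;0 0 0.04 0.005 -0.27 0 0;0 0 0.04 0.005 -0.27 0 0;0 0 0.04 0.005 -0.27 0 0;0 0 0.04 0.005 -0.27 0 0;0 0 0.02 0.003 -0.135 0 0;0 0 0 0 0 0 0;0 0 0 0 0 0 0"

```text
t: 11.93
tcp_pos: [0.5223, 0.0518, 0.0665]
eef_rot: [-174.0, -13.4, -24.8]
ft_force: [1.5, -7.7, -0.2]
width: 0.0088
grip_force: 38.9
```

```bash
python3 tq.py; python3 grab.py w8
python3 - <<'E'
from h import *
for n in("w7","w8"):
    st,f=pickle.load(open(n+".pkl","rb"));B=((cloud(f,st)-foot)@Rb).reshape(-1,3);rad=np.hypot(B[:,0],B[:,1])
    bar=B[(rad<.1)&(rad>.025)&(B[:,2]>.050)&(B[:,2]<.06)&(B[:,0]>0)];top=B[(rad<.03)&(B[:,2]>.085)&(B[:,2]<.11)]
    l=np.polyfit(bar[:,0],bar[:,1],1);print(len(bar),"bar rad cw",-np.arctan(l[0]),l[1]);c,s,a=cv2.minAreaRect((top[:,:2]*1000).astype(np.float32));print("post",len(top),c,s,a,"cw rad",np.radians(90-a))
g=pickle.load(open("w8.pkl","rb"));u,v=[int(k) for k in proj(g[1],[foot+Rb@[0,0,.092]],g[0])[0]];print(u,v)
cv2.imwrite("pics/w8c.png",g[1]["image"][max(0,v-130):v+130,max(0,u-200):u+200][:,:,::-1].repeat(2,0).repeat(2,1))
E
```

```text
tcp board [-0.0575  0.0351  0.027 ] F [ 0.4437 -7.8455 -0.6035] M [-1.3638  0.1187 -0.0513] Mz about axis 0.43581504074954797 0.38454067141531423 yaw cw 0.5482445439100959 arm angle cw 0.5477002271496381 r 0.0673920704437477
11.9333 [0.52233318 0.05179774 0.0664917 ] [-173.97900369  -13.35316428  -24.82700616] [  1.92525367  19.77738743 109.8689147   -0.95350727  35.74251133
 116.74932484]
1561 bar rad cw 0.21696883388583224 -0.005127601923180616
post 4852 (-1.1026077270507812, 0.7415866851806641) (18.100879669189453, 18.077178955078125) 75.54562377929688 cw rad 0.2522764563732441
1556 bar rad cw 0.33892848643412793 -0.008143722540189947
post 4849 (-0.624453067779541, 1.3082561492919922) (18.141660690307617, 18.06903076171875) 72.46624755859375 cw rad 0.3060217103321332
320 134
```

View pics/w8c.png

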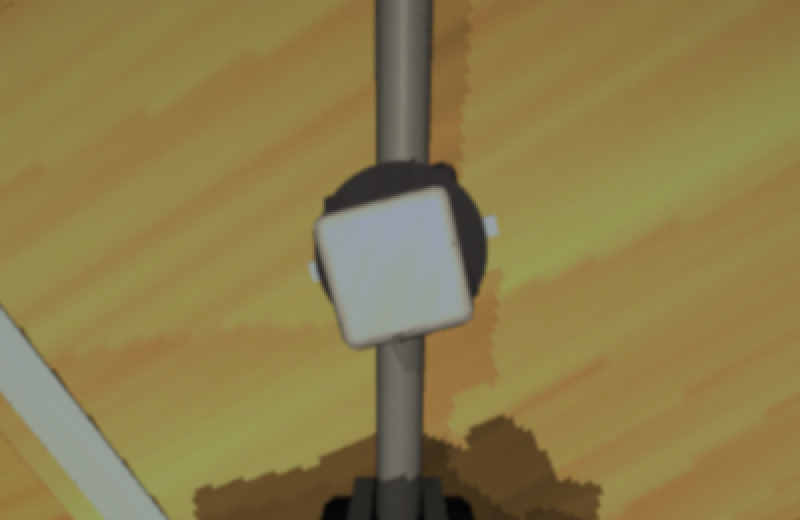

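The post stands at 0.306 rad and the bar (vertical in the image at u≈400) at 0.548 rad, so the swing is about 0.24 with a torque of about 0.4 N m. Another 0.09 rad is needed, then the hold.

Request:
drive_tool:
  steps: "0 0 0.03 0.003 -0.2 0 0;0 0 0.03 0.003 -0.2 0 0;0 0 0.03 0.003 -0.2 0 0;0 0 0 0 0 0 0;0 0 0 0 0 0 0;0 0 0 0 0 0 0;0 0 0 0 0 0 0;0 0 0 0 0 0 0"

```text
t: 12.65
tcp_pos: [0.5249, 0.057, 0.0671]
eef_rot: [-172.8, -12.8, -30.1]
ft_force: [1.9, -9.9, -1.7]
width: 0.0088
grip_force: 38.9
```

```bash
cat > rel.py <<'E'
import sys
from h import *
st,f=pickle.load(open(sys.argv[1]+".pkl","rb"));Tt=cur(st);B=((cloud(f,st)-foot)@Rb).reshape(-1,3);rad=np.hypot(B[:,0],B[:,1])
top=B[(rad<.03)&(B[:,2]>.085)&(B[:,2]<.11)];c,s,a=cv2.minAreaRect((top[:,:2]*1000).astype(np.float32))
C=((cloud(f,st)-Tt[:3,3])@Tt[:3,:3])
# bar direction: ridge centre per row of image in tool frame
q=C.reshape(-1,3);m=(abs(q[:,1])<.02)&(B[:,2]>.05)&(B[:,2]<.057)&(q[:,0]>.09)&(q[:,0]<.15);q=q[m]
b=np.linspace(.09,.15,13);xs=[];ys=[]
for lo,hi in zip(b[:-1],b[1:]):
    k=q[(q[:,0]>=lo)&(q[:,0]<hi)]
    if len(k)>5: xs.append(k[:,0].mean());ys.append((k[:,1].min()+k[:,1].max())/2)
d=np.polyfit(xs,ys,1) if len(xs)>2 else [0,0]
yaw=R.from_matrix((Rb@Rd(0)).T@Tt[:3,:3]).as_rotvec()[2];p=np.radians(90-a)
print("post cw",p,c,"tool cw",yaw,"bar in tool",np.arctan(d[0]),"bar cw",yaw+np.arctan(d[0]),"REL",yaw+np.arctan(d[0])-p,"REL by tool",yaw-p)
E
python3 tq.py; python3 grab.py w9;python3 rel.py w8;python3 rel.py w9
```

```text
tcp board [-0.0542  0.0399  0.0269] F [  0.1666 -10.0221  -2.102 ] M [-1.534   0.1075 -0.003 ] Mz about axis 0.5366718632724691 0.5336390297725739 yaw cw 0.6381026196203587 arm angle cw 0.6345545392150933 r 0.0673160187686083
12.65 [0.52494035 0.05699431 0.06713061] [-172.80166529  -12.76034685  -30.07715215] [  2.55883357  20.05156364 109.35511803  -1.23405115  35.99595691
 122.73557946]
post cw 0.3060217103321332 (-0.624453067779541, 1.3082561492919922) tool cw 0.5482445439100959 bar in tool 0.00954207275199473 bar cw 0.5577866166620906 REL 0.2517649063299574 REL by tool 0.2422228335779627
post cw 0.3158315973654946 (-0.34632444381713867, 1.5592870712280273) tool cw 0.6381026196203587 bar in tool 0.010829605105291826 bar cw 0.6489322247256506 REL 0.333100627360156 REL by tool 0.32227102225486415
```

The swing reads 0.32–0.33 rad by the camera and 0.333 by torque (0.53 N m). Hold it there.

Request:
drive_tool:
  steps: "0 0 0 0 0 0 0;0 0 0 0 0 0 0;0 0 0 0 0 0 0;0 0 0 0 0 0 0;0 0 0 0 0 0 0;0 0 0 0 0 0 0;0 0 0 0 0 0 0;0 0 0 0 0 0 0"

```text
t: 13.37
tcp_pos: [0.5249, 0.057, 0.0671]
eef_rot: [-172.8, -12.8, -30.1]
ft_force: [1.0, -9.8, -1.7]
width: 0.0086
grip_force: 38.9
```

Request:
drive_tool:
  steps: "0 0 0 0 0 0 0;0 0 0 0 0 0 0;0 0 0 0 0 0 0;0 0 0 0 0 0 0;0 0 0 0 0 0 0;0 0 0 0 0 0 0;0 0 0 0 0 0 0;0 0 0 0 0 0 0"

```text
t: 14.03
tcp_pos: [0.5249, 0.057, 0.0671]
eef_rot: [-172.8, -12.8, -30.1]
ft_force: [1.6, -8.8, -1.9]
width: 0.0087
grip_force: 38.9
```

```bash
python3 tq.py; python3 grab.py w10;python3 rel.py w10
```

```text
tcp board [-0.0542  0.0399  0.0269] F [-0.0654 -8.8719 -2.2447] M [-1.5261  0.1183  0.0202] Mz about axis 0.4836958656544121 0.5038848628488075 yaw cw 0.6381341795916008 arm angle cw 0.6342578943060382 r 0.06731902220758403
14.0333 [0.52492702 0.05697832 0.06713275] [-172.8022548   -12.76112877  -30.07912715] [  2.55767894  20.04968405 109.35754592  -1.23597653  35.99508865
 122.73784   ]
post cw 0.3196842593564577 (-0.4055509567260742, 1.5615768432617188) tool cw 0.6381341795916008 bar in tool 0.011901557849304403 bar cw 0.6500357374409051 REL 0.3303514780844474 REL by tool 0.31844992023514307
```

Request:
drive_tool:
  steps: "0 0 -0.04 0.005 0.27 0 0;0 0 -0.04 0.005 0.27 0 0;0 0 -0.04 0.005 0.27 0 0;0 0 -0.04 0.005 0.27 0 0;0 0 -0.04 0.005 0.27 0 0;0 0 -0.04 0.005 0.27 0 0;0 0 -0.04 0.005 0.27 0 0;0 0 -0.04 0.005 0.27 0 0"

```text
t: 14.75
tcp_pos: [0.5176, 0.0371, 0.0654]
eef_rot: [-177.2, -14.4, -11.2]
ft_force: [-0.2, -3.9, 1.0]
width: 0.0087
grip_force: 39.4
```

Request:
drive_tool:
  steps: "0 0 -0.04 0.005 0.27 0 0;0 0 -0.04 0.005 0.27 0 0;0 0 -0.04 0.005 0.27 0 0;0 0 -0.04 0.005 0.27 0 0;0 0 -0.04 0.005 0.27 0 0;0 0 -0.04 0.005 0.27 0 0;0 0 -0.04 0.005 0.27 0 0;0 0 -0.03 0.004 0.2 0 0"

```text
t: 15.42
tcp_pos: [0.5167, 0.0165, 0.0651]
eef_rot: [178.2, -14.5, 7.2]
ft_force: [-1.7, -1.6, 1.0]
width: 0.0089
grip_force: 39.4
```

```bash
python3 tq.py; python3 grab.py w11; python3 rel.py w11
```

```text
tcp board [-0.0678  0.0008  0.0271] F [-1.5406 -1.3752  1.3726] M [-0.2285  0.2375 -0.093 ] Mz about axis 0.09452122864112812 0.0015402046106366418 yaw cw 0.006218113890360241 arm angle cw 0.012218208787355847 r 0.06780813921005117
15.4167 [0.51668103 0.01650639 0.06505342] [178.1700838  -14.48230896   7.17268399] [ -2.51854762  19.06106029 111.15819946   1.05358852  35.2026637
  79.75806621]
post cw 0.03522709647707763 (-1.3434057235717773, 0.17321014404296875) tool cw 0.006218113890360241 bar in tool 0.008289903703478345 bar cw 0.014508017593838586 REL -0.02071907888323904 REL by tool -0.029008982586717386
```

Back at rest. Release, rise along the screw axis, and look at where the key stands.

Request:
drive_tool:
  steps: "0 0 0 0 0 0 0.4;0 0 0 0 0 0 1;0 0 0 0 0 0 1;0 0 0 0 0 0 1;0 0 0 0 0 -1 1;0 0 0 0 0 -2 1;0 0 0 0 0 -2.5 1;0 0 0 0 0 -2.5 1"

```text
t: 16.13
tcp_pos: [0.496, 0.0169, 0.1438]
eef_rot: [178.2, -14.5, 7.0]
ft_force: [0.0, -0.7, 0.4]
width: 0.0854
grip_force: 0.0
```

Request:
drive_tool:
  steps: "0 0 0 1 0 -2.5 1;0 0 0 1.5 0 -2 1;0 0 0 1.5 0 -1 1;0 0 0 1.5 0 0 1;0 0 0 1 0 0 1;0 0 0 0 0 0 1;0 0 0 0 0 0 1;0 0 0 0 0 0 1"

```text
t: 16.8
tcp_pos: [0.5445, 0.0245, 0.2119]
eef_rot: [178.2, -14.5, 7.0]
ft_force: [0.2, 0.4, 0.3]
width: 0.0855
grip_force: 0.0
```

```bash
python3 grab.py w12; python3 keypose.py w12; python3 tq.py
```

```text
16.8 [0.54450493 0.02449696 0.21192303] [178.21933478 -14.47212288   6.992312  ] [-1.4245011  10.16410184 99.61262842  0.40415439 55.6487335  81.62391147]
bar 1482
[ 0.1 -0.2] 10.017255783081055 167.95321655273438 88.77677917480469 z top [0.0519 0.0548 0.0565]
bar dir deg (board) -1.2524385646515395 y at 0 -0.000155843233733554 x range [-0.0822  0.0833]
pitch 0.45515899310336727
post top 572 [-0.5 -0.5] 17.557964324951172 18.222972869873047 88.7808837890625 0.09230617952998185
tcp board [-0.0024  0.0005  0.1617] F [-0.588  -0.0288  0.4388] M [ 0.0055  0.1851 -0.0039] Mz about axis 0.00033878256431990876 -0.0035220750240280443 yaw cw 0.00937557323232163 arm angle cw 0.18827554819508044 r 0.0024489783342199296
```

Run:
```python
from h import *
from cell import get_state
st=get_state();Tt=cur(st);A=Rb@Rd(-1.25);p=lambda x,y,z:T(foot+Rb@[x,y,z],A)
B=p(.0005,-.0004,.1);C=p(.0005,-.0004,.057);rows(Tt,B,4);rows(B,C,4)
```

```text
n=4: -0.0001 0.0018 0.0031 0.08 0.021 1.543 | mm/row 15.4 deg/row 0.21
n=4: 0.0 0.0 -0.0 0.0 -0.0 1.075 | mm/row 10.8 deg/row 0.00
```

Request:
drive_tool:
  steps: "0 0.0018 0.003 0.08 0.02 1.54 1;0 0.0018 0.003 0.08 0.02 1.54 1;0 0.0018 0.003 0.08 0.02 1.54 1;0 0.0018 0.003 0.08 0.02 1.54 1;0 0 0 0 0 1.08 1;0 0 0 0 0 1.08 1;0 0 0 0 0 1.08 1;0 0 0 0 0 1.08 1"

```text
t: 17.52
tcp_pos: [0.5755, 0.024, 0.1111]
eef_rot: [178.4, -15.0, 6.3]
ft_force: [1.1, -0.3, 0.0]
width: 0.0853
grip_force: 0.0
```

Request:
drive_tool:
  steps: "0 0 0 0 0 0 0.6;0 0 0 0 0 0 0;0 0 0 0 0 0 0;0 0 0 0 0 0 0;0 0 0 0 0 0 0;0 0 0 0 0 0 0;0 0 0 0 0 0 0;0 0 0 0 0 0 0"

```text
t: 18.18
tcp_pos: [0.5755, 0.024, 0.1122]
eef_rot: [178.4, -15.0, 6.3]
ft_force: [-2.4, -1.2, 6.0]
width: 0.0173
grip_force: 41.8
```

```bash
python3 tq.py
python3 - <<'E'
from h import *
from cell import get_state
Tt=cur(get_state());U=Tt.copy();U[:3,3]+=.064*Rb[:,2]
m=T([.49,-.17,.19],Rd(6));D=T([.4545,-.337,.075],Rd(5.5))
rows(U,m,7);rows(m,D,6);print(U[:3,3])
E
```

```text
tcp board [ 0.0016 -0.0005  0.0573] F [-0.9186 -1.0621  6.38  ] M [-0.1157  0.2625  0.007 ] Mz about axis -0.0021726588208256835 0.004835099661809901 yaw cw 0.021254563286695914 arm angle cw -2.8318352342388526 r 0.0016821646369380736
n=7: 0.0039 -0.0374 0.0002 -1.229 2.657 -0.375 | mm/row 29.5 deg/row 2.15
n=6: 0.0 -0.0 0.0015 -0.87 2.709 1.917 | mm/row 34.3 deg/row 0.08
[0.5589402  0.02399496 0.17398595]
```

Request:
drive_tool:
  steps: "0 0 0 0 0 -0.4 0;0 0 0 0 0 -1 0;0 0 0 0 0 -2 0;0 0 0 0 0 -3 0;0.0039 -0.0374 0 -1.23 2.66 -0.375 0;0.0039 -0.0374 0 -1.23 2.66 -0.375 0;0.0039 -0.0374 0 -1.23 2.66 -0.375 0;0.0039 -0.0374 0 -1.23 2.66 -0.375 0"

```text
t: 18.85
tcp_pos: [0.5178, -0.0878, 0.181]
eef_rot: [179.4, -6.3, 6.2]
ft_force: [0.9, -0.3, -4.1]
width: 0.0175
grip_force: 40.6
```

Request:
drive_tool:
  steps: "0.0039 -0.0374 0 -1.23 2.66 -0.375 0;0.0039 -0.0374 0 -1.23 2.66 -0.375 0;0.0039 -0.0374 0 -1.23 2.66 -0.375 0;0 0 0.0015 -0.87 2.7 1.9 0;0 0 0.0015 -0.87 2.7 1.9 0;0 0 0.0015 -0.87 2.7 1.9 0;0 0 0.0015 -0.87 2.7 1.9 0;0 0 0.0015 -0.87 2.7 1.9 0"

```text
t: 19.52
tcp_pos: [0.4597, -0.3101, 0.0941]
eef_rot: [-180.0, 0.1, 5.6]
ft_force: [0.9, -0.7, -3.3]
width: 0.0171
grip_force: 40.7
```

Request:
drive_tool:
  steps: "0 0 0.0015 -0.87 2.7 1.5 0;0 0 0 0 0 0 0;0 0 0 0 0 0 0;0 0 0 0 0 0 0;0 0 0 0 0 0 0;0 0 0 0 0 0 0;0 0 0 0 0 0 0;0 0 0 0 0 0 0"

```text
t: 20.18
tcp_pos: [0.4547, -0.3364, 0.0801]
eef_rot: [180.0, 0.0, 5.6]
ft_force: [0.2, -1.5, -4.7]
width: 0.0177
grip_force: 41.3
```

```bash
python3 grab.py w13
python3 - <<'E'
from h import *
np.set_printoptions(precision=4,suppress=True)
st,f=pickle.load(open("w13.pkl","rb"));Tt=cur(st);q=((cloud(f,st)-Tt[:3,3])@Tt[:3,:3]).reshape(-1,3)
w=cloud(f,st).reshape(-1,3)
m=(abs(q[:,1])<.008)&(q[:,2]>-.045)&(q[:,2]<-.028);p=q[m];print("post",np.percentile(p[:,0],[2,98]),np.median(p[:,2]))
b=q[(abs(q[:,1])<.003)&(q[:,2]>-.005)&(q[:,2]<.012)&(q[:,0]>.03)];z=np.polyfit(b[:,0],b[:,2],1);print("bar pitch deg",np.degrees(np.arctan(z[0])),"top z at 0",z[1],"end",b[:,0].max())
I=f["image"].reshape(-1,3).astype(int)
print("force",st["ft_force"]);T2=T([.4545,-.337,.0517],Rd(5.5));rows(Tt,T2,6)
E
```

```text
20.1833 [ 0.45471046 -0.33636769  0.08005911] [1.79966008e+02 3.04082415e-02 5.61149464e+00] [-4.01822907e+01  2.87350584e+01  9.27030175e+01 -5.33285945e-02
  5.85587702e+01  4.42340219e+01]
post [-0.01    0.0071] -0.03492053528604885
bar pitch deg 0.08964852464495036 top z at 0 0.0017931316458383397 end 0.08305162008395128
force [ 0.2241 -1.5021 -4.6885]
n=6: 0.0001 0.0001 0.0003 -0.004 0.01 0.473 | mm/row 4.7 deg/row 0.02
```

Request:
drive_tool:
  steps: "0 0 0 0 0 0.6 0;0 0 0 0 0 0.6 0;0 0 0 0 0 0.6 0;0 0 0 0 0 0.5 0;0 0 0 0 0 0.3 0;0 0 0 0 0 0.25 0;0 0 0 0 0 0 0;0 0 0 0 0 0 0"

```text
t: 20.9
tcp_pos: [0.4544, -0.3368, 0.0511]
eef_rot: [180.0, 0.1, 5.6]
ft_force: [-0.0, -0.6, -5.2]
width: 0.0172
grip_force: 41.3
```

Request:
drive_tool:
  steps: "0 0 0 0 0 0.05 0;0 0 0 0 0 0 0;0 0 0 0 0 0 0.2;0 0 0 0 0 0 0.4;0 0 0 0 0 0 0.7;0 0 0 0 0 0 1;0 0 0 0 0 0 1;0 0 0 0 0 0 1"

```text
t: 21.57
tcp_pos: [0.4545, -0.3368, 0.0508]
eef_rot: [180.0, 0.0, 5.6]
ft_force: [-0.3, -1.0, -0.0]
width: 0.0766
grip_force: 0.0
```

Request:
drive_tool:
  steps: "0 0 0 0 0 -1 1;0 0 0 0 0 -2 1;0 0 0 0 0 -3 1;0 0 0 0 0 -3.5 1;0 0 0 0 0 -3.5 1;0 0 0 0 0 -1.5 1;0 0 0 0 0 0 1;0 0 0 0 0 0 1"

```text
t: 22.23
tcp_pos: [0.4546, -0.3368, 0.1967]
eef_rot: [179.9, -0.0, 5.6]
ft_force: [-0.1, -0.3, -1.6]
width: 0.0853
grip_force: 0.0
```

```bash
python3 grab.py w14
python3 - <<'E'
from h import *
np.set_printoptions(precision=4,suppress=True)
st,f=pickle.load(open("w14.pkl","rb"));W=cloud(f,st).reshape(-1,3)
nr=np.linalg.norm(W[:,:2]-[.4535,-.337],axis=1)<.09
for a,b in((.038,.056),(.075,.1)):
    q=W[nr&(W[:,2]>a)&(W[:,2]<b)];print(len(q),cv2.minAreaRect((q[:,:2]*1000).astype(np.float32)),np.median(q[:,2]))
# to the stop
Tt=cur(st);y=-33.8
m1=T([.53,-.13,.24],Rd(30));m2=T([.54,.17,.26],Rd(45));d=np.array([np.cos(np.radians(y)),np.sin(np.radians(y)),0])
S=T([.400,.381,.13],Rd(90+y));rows(Tt,m1,8);rows(m1,m2,8);rows(m2,S,8)
E
```

```text
22.2333 [ 0.45459249 -0.33681253  0.19669581] [ 1.79911300e+02 -1.99629136e-02  5.56520204e+00] [-4.02236172e+01  2.08344137e+01  8.70246528e+01 -4.99704026e-02
  7.20634420e+01  4.42265531e+01]
1603 ((453.0724182128906, -336.5254821777344), (167.67918395996094, 31.361225128173828), 6.103501796722412) 0.047946979706744275
417 ((453.3125305175781, -336.5595397949219), (17.777257919311523, 17.31589126586914), 5.692200183868408) 0.08521826564793994
n=8: 0.0002 -0.0 -0.0533 1.641 -2.234 -0.543 | mm/row 28.2 deg/row 3.05
n=8: 0.0 0.0 -0.0327 2.341 -2.946 -0.25 | mm/row 37.7 deg/row 1.88
n=8: -0.0 0.0 -0.0244 0.892 -3.042 1.625 | mm/row 35.6 deg/row 1.40
```

The key stands on the pad (post top 85 mm, 3 mm from the pad's middle). On to the stop, first checking the yellow decoys against the open fingers.

Request:
drive_tool:
  steps: "0 0 -0.0533 1.64 -2.23 -0.54 1;0 0 -0.0533 1.64 -2.23 -0.54 1;0 0 -0.0533 1.64 -2.23 -0.54 1;0 0 -0.0533 1.64 -2.23 -0.54 1;0 0 -0.0533 1.64 -2.23 -0.54 1;0 0 -0.0533 1.64 -2.23 -0.54 1;0 0 -0.0533 1.64 -2.23 -0.54 1;0 0 -0.0533 1.64 -2.23 -0.54 1"

```text
t: 22.95
tcp_pos: [0.5298, -0.1288, 0.2374]
eef_rot: [-179.9, 0.2, 30.1]
ft_force: [0.8, -0.6, 0.1]
width: 0.0855
grip_force: 0.0
```

Request:
drive_tool:
  steps: "0 0 -0.0327 2.34 -2.95 -0.25 1;0 0 -0.0327 2.34 -2.95 -0.25 1;0 0 -0.0327 2.34 -2.95 -0.25 1;0 0 -0.0327 2.34 -2.95 -0.25 1;0 0 -0.0327 2.34 -2.95 -0.25 1;0 0 -0.0327 2.34 -2.95 -0.25 1;0 0 -0.0327 2.34 -2.95 -0.25 1;0 0 -0.0327 2.34 -2.95 -0.25 1"

```text
t: 23.62
tcp_pos: [0.5391, 0.1717, 0.2572]
eef_rot: [-179.9, 0.2, 45.1]
ft_force: [0.4, -1.6, 0.8]
width: 0.0854
grip_force: 0.0
```

Request:
drive_tool:
  steps: "0 0 -0.0244 0.89 -3.04 1.62 1;0 0 -0.0244 0.89 -3.04 1.62 1;0 0 -0.0244 0.89 -3.04 1.62 1;0 0 -0.0244 0.89 -3.04 1.62 1;0 0 -0.0244 0.89 -3.04 1.62 1;0 0 -0.0244 0.89 -3.04 1.62 0.7;0 0 -0.0244 0.89 -3.04 1.62 0.7;0 0 -0.0244 0.89 -3.04 1.62 0.7"

```text
t: 24.28
tcp_pos: [0.3982, 0.3814, 0.1269]
eef_rot: [-179.9, 0.2, 56.2]
ft_force: [0.7, 0.3, -0.7]
width: 0.0598
grip_force: 0.0
```

```bash
python3 grab.py w15
python3 - <<'E'
from h import *
np.set_printoptions(precision=4,suppress=True)
st,f=pickle.load(open("w15.pkl","rb"));W=cloud(f,st).reshape(-1,3);I=f["image"].reshape(-1,3).astype(int)
m=(np.linalg.norm(W[:,:2]-[.401,.381],axis=1)<.05)&(W[:,2]>.036)&(W[:,2]<.05)&(I[:,0]-I[:,2]>20)
q=W[m];r=cv2.minAreaRect((q[:,:2]*1000).astype(np.float32));print("fence",len(q),r,np.median(q[:,2]))
g=(np.linalg.norm(W[:,:2]-[.44,.355],axis=1)<.1)&(I.max(1)-I.min(1)<35)&(I.min(1)>90)&(W[:,2]<.015)&(W[:,2]>.002);r2=cv2.minAreaRect((W[g][:,:2]*1000).astype(np.float32));print("plate",g.sum(),r2)
s0,fr=pickle.load(open("f0.pkl","rb"));y=np.radians(-33.8);d=np.array([np.cos(y),np.sin(y)]);e=np.array([-d[1],d[0]])
for n in("scene","side"):
    W0=cloud(fr[n]).reshape(-1,3);J=fr[n]["image"].reshape(-1,3).astype(int)
    k=(J[:,0]-J[:,2]>120)&(J[:,1]-J[:,2]>90)&(np.linalg.norm(W0[:,:2]-[.4,.381],axis=1)<.15);P=W0[k][:,:2]-[.4,.381]
    a,b=P@d,P@e;t=abs(b)<.04;print(n,k.sum(),"yellow behind fence within +-40mm: x max",np.sort(a[t])[-10:] if t.any() else None)
rows(cur(st),T([.400,.381,.0115],Rd(56.2)),6)
E
```

```text
24.2833 [0.39816932 0.38138274 0.12692753] [-1.79926903e+02  1.76205791e-01  5.62362846e+01] [3.99509639e+01 2.36085031e+01 9.31757415e+01 2.32079398e-02
 6.34053910e+01 7.37043678e+01]
fence 1404 ((401.2061767578125, 380.192626953125), (70.11150360107422, 13.494043350219727), 56.21866989135742) 0.0414797974894498
plate 5478 ((439.8371887207031, 354.20770263671875), (75.93699645996094, 112.29364776611328), 56.458736419677734)
scene 469 yellow behind fence within +-40mm: x max [-0.0679 -0.0588 -0.0545 -0.0534 -0.0528]
side 994 yellow behind fence within +-40mm: x max [-0.0738 -0.0716 -0.0705 -0.0676 -0.0671 -0.0653 -0.0643 -0.0596 -0.0573
 -0.0542]
n=6: -0.0002 0.0005 0.0001 0.015 0.03 1.924 | mm/row 19.2 deg/row 0.03
```

Request:
drive_tool:
  steps: "0 0 0 0.01 0.05 1.92 0.6;0 0 0 0.01 0.05 1.92 0.6;0 0 0 0.01 0.05 1.92 0.6;0 0 0 0.01 0.05 1.92 0.6;0 0 0 0.01 0.05 1.92 0.6;0 0 0 0.01 0.05 1.9 0.6;0 0 0 0 0 0 0.6;0 0 0 0 0 0 0"
  force: 50

```text
t: 25.0
tcp_pos: [0.4018, 0.3789, 0.0129]
eef_rot: [-179.9, 0.2, 56.2]
ft_force: [0.7, -0.8, -0.1]
width: 0.0405
grip_force: 0.0
```

Request:
drive_tool:
  steps: "0 0 0 0 0 0 0;0 0 0 0 0 0 0;0 0 0 0 0 0 0;0 0 0 0 0 0 0;0 0 0 0 0 0 0;0 0 0 0 0 -0.5 0;0 0 0 0 0 -1.5 0;0 0 0 0 0 -3 0"

```text
t: 25.67
tcp_pos: [0.4011, 0.3783, 0.0621]
eef_rot: [-179.9, 0.4, 56.2]
ft_force: [0.6, -0.2, -3.8]
width: 0.0134
grip_force: 49.2
```

Request:
drive_tool:
  steps: "0 0 0 0 0 -3 0;0 0 0 0 0 -3 0;0 0 0 0 0 -3 0;0 0 0 0 0 -3 0;0 0 0 0 0 0 0;0 0 0 0 0 0 0;0 0 0 0 0 0 0;0 0 0 0 0 0 0"

```text
t: 26.33
tcp_pos: [0.4021, 0.3791, 0.1825]
eef_rot: [-179.9, 0.2, 56.2]
ft_force: [-0.0, -0.9, -3.1]
width: 0.0135
grip_force: 49.2
```

```bash
python3 grab.py w16
python3 - <<'E'
from h import *
np.set_printoptions(precision=4,suppress=True)
st,f=pickle.load(open("w16.pkl","rb"));Tt=cur(st);q=((cloud(f,st)-Tt[:3,3])@Tt[:3,:3]).reshape(-1,3);I=f["image"].reshape(-1,3).astype(int)
print(st["ft_force"],st["width"],st["grip_force"])
g=(abs(q[:,0])<.06)&(q[:,1]>.0)&(q[:,1]<.12)&(q[:,2]>-.02)&(q[:,2]<.03)&(I.max(1)-I.min(1)<35)&(I.min(1)>70)
p=q[g];
for s in(1,-1):
    print(np.percentile(q[:,1]*s,5))
z=np.linalg.lstsq(np.c_[p[:,0],p[:,1],np.ones(len(p))],p[:,2],rcond=None)[0];print("plate",len(p),"slopes deg",np.degrees(z[:2]),"z0",z[2],cv2.minAreaRect((p[:,:2]*1000).astype(np.float32)))
E
```

```text
26.3333 [0.40214493 0.37914819 0.18254859] [-179.91736888    0.18893969   56.16653316] [3.95059891e+01 2.01479755e+01 8.99376239e+01 2.65771912e-02
 7.01191010e+01 7.33305096e+01]
[-0.0144 -0.8659 -3.1161] 0.01348137055057769 49.16040122509003
nan
nan
plate 12951 slopes deg [-0.0244  0.1572] z0 0.009739539773250589 ((-1.4054145812988281, 51.862117767333984), (102.71832275390625, 76.72113037109375), 89.78948211669922)
```

View pics/w16.png

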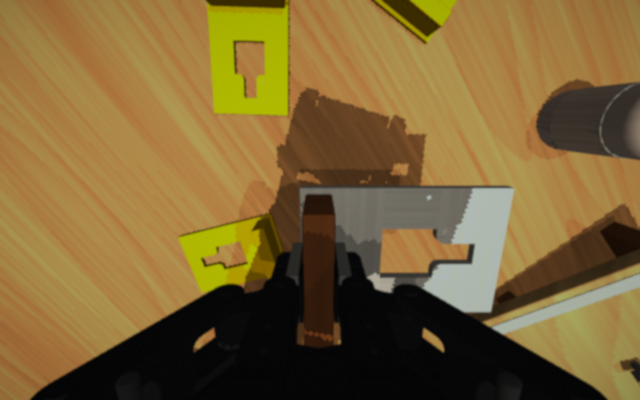

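The wrist view shows the stop held by its fence at (320,270), level, with the eye at (402,250) and the slot end at (470,253). Next I carry it over the screw.

Run:
```python
from h import *
from cell import get_state
st=get_state();Tt=cur(st);A=Rb@Rd(90);eye=[-.0014,.0502,.0157]
ax=lambda z:foot+Rb@[-.0002,-.0002,z]
m=T([.46,.2,.21],Rb@Rd(75) if 0 else Rd(78));B=tool_for(eye,ax(.06),A);C=tool_for(eye,ax(.0025),A)
rows(Tt,m,6);rows(m,B,8);rows(B,C,10);print(B[:3,3],C[:3,3])
```

```text
n=6: -0.0003 0.0005 -0.0635 -2.324 2.137 -0.455 | mm/row 31.9 deg/row 3.64
n=8: -0.0329 0.0013 -0.0419 -2.22 0.764 1.284 | mm/row 26.8 deg/row 3.05
n=10: -0.0 -0.0 -0.0 -0.0 0.0 0.575 | mm/row 5.8 deg/row 0.00
[0.52071899 0.01908622 0.11649645] [0.53560108 0.01908622 0.06095572]
```

Request:
drive_tool:
  steps: "0 0 -0.0635 -2.32 2.14 -0.45 0;0 0 -0.0635 -2.32 2.14 -0.45 0;0 0 -0.0635 -2.32 2.14 -0.45 0;0 0 -0.0635 -2.32 2.14 -0.45 0;0 0 -0.0635 -2.32 2.14 -0.45 0;0 0 -0.0635 -2.32 2.14 -0.45 0;-0.0329 0.0013 -0.0419 -2.22 0.76 1.28 0;-0.0329 0.0013 -0.0419 -2.22 0.76 1.28 0"

```text
t: 27.05
tcp_pos: [0.4682, 0.1524, 0.1849]
eef_rot: [176.2, 0.1, 82.9]
ft_force: [0.6, -0.1, -2.9]
width: 0.0134
grip_force: 49.4
```

Request:
drive_tool:
  steps: "-0.0329 0.0013 -0.0419 -2.22 0.76 1.28 0;-0.0329 0.0013 -0.0419 -2.22 0.76 1.28 0;-0.0329 0.0013 -0.0419 -2.22 0.76 1.28 0;-0.0329 0.0013 -0.0419 -2.22 0.76 1.28 0;-0.0329 0.0013 -0.0419 -2.22 0.76 1.28 0;-0.0329 0.0013 -0.0419 -2.22 0.76 1.28 0;0 0 0 0 0 0 0;0 0 0 0 0 0 0"

```text
t: 27.72
tcp_pos: [0.5203, 0.0186, 0.1164]
eef_rot: [165.3, 1.9, 97.0]
ft_force: [-0.1, 0.5, -2.8]
width: 0.0131
grip_force: 49.4
```

```bash
python3 grab.py w17
python3 - <<'E'
from h import *
np.set_printoptions(precision=4,suppress=True)
st,f=pickle.load(open("w17.pkl","rb"));Tt=cur(st);A=Rb@Rd(90);eye=np.array([-.0014,.0502,.0157])
W=cloud(f,st).reshape(-1,3);B=(W-foot)@Rb;q=(W-Tt[:3,3])@Tt[:3,:3];I=f["image"].reshape(-1,3).astype(int)
h=B[(np.hypot(B[:,0],B[:,1])<.02)&(B[:,2]>.023)&(B[:,2]<.034)];print("head",len(h),cv2.minAreaRect((h[:,:2]*1000).astype(np.float32)))
print("eye board",Rb.T@(Tt[:3,:3]@eye+Tt[:3,3]-foot),"rot err deg",np.degrees(R.from_matrix(A.T@Tt[:3,:3]).as_rotvec()),st["ft_force"])
g=(abs(q[:,0])<.06)&(q[:,1]>.012)&(q[:,1]<.12)&(abs(q[:,2]-.01)<.006)&(I.max(1)-I.min(1)<45)
p=q[g];z=np.linalg.lstsq(np.c_[p[:,0],p[:,1],np.ones(len(p))],p[:,2],rcond=None)[0];print("plate",len(p),np.degrees(z[:2]),z[2],cv2.minAreaRect((p[:,:2]*1000).astype(np.float32)))
rows(Tt,tool_for(eye,foot+Rb@[-.0002,-.0002,.036],A),4)
E
```

```text
27.7167 [0.5202889  0.01864393 0.11638064] [165.33828556   1.88905641  96.95093385] [ -2.21802042  14.28430198 108.90698065   0.75715785  42.03944801
  -9.90862411]
head 228 ((0.39547252655029297, -4.440853118896484), (15.442355155944824, 9.847970962524414), 0.04981464147567749)
eye board [-0.0008 -0.0007  0.0598] rot err deg [ 0.2255 -0.0305  0.0983] [-0.1472  0.5015 -2.7822]
plate 14057 [-0.0726  0.0741] 0.009980230472215587 ((-0.7789459228515625, 57.653602600097656), (76.99006652832031, 91.65412902832031), 0.38514724373817444)
n=4: -0.001 0.0001 -0.0004 0.01 0.014 0.6 | mm/row 6.0 deg/row 0.06
```

View pics/w17.png

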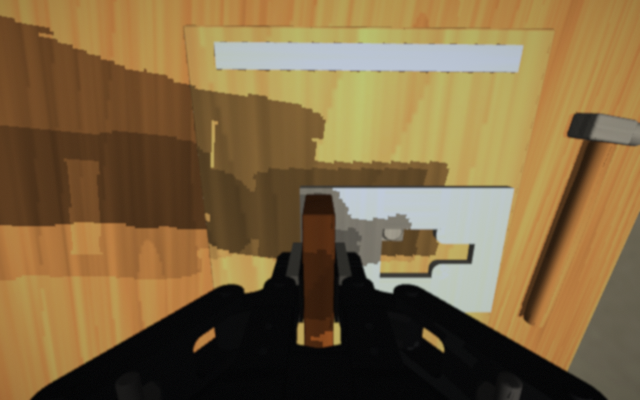

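The wrist view shows the head through the eye's upper-left corner (393,234), which fits the oblique view of a centred screw about 30 mm below the plate. Computed offset is under 1 mm, with 6 mm of play. Lowering.

Request:
drive_tool:
  steps: "-0.001 0 -0.0004 0.01 0.014 0.6 0;-0.001 0 -0.0004 0.01 0.014 0.6 0;-0.001 0 -0.0004 0.01 0.014 0.6 0;-0.001 0 -0.0004 0.01 0.014 0.6 0;0 0 0 0 0 0.55 0;0 0 0 0 0 0.55 0;0 0 0 0 0 0.55 0;0 0 0 0 0 0.55 0"

```text
t: 28.43
tcp_pos: [0.5336, 0.02, 0.073]
eef_rot: [164.9, 1.9, 97.2]
ft_force: [0.4, -0.6, -3.7]
width: 0.0132
grip_force: 49.5
```

Request:
drive_tool:
  steps: "0 0 0 0 0 0.5 0;0 0 0 0 0 0.3 0;0 0 0 0 0 0.2 0;0 0 0 0 0 0.1 0;0 0 0 0 0 0 0;0 0 0 0 0 0 0;0 0 0 0 0 0 0;0 0 0 0 0 0 0"

```text
t: 29.1
tcp_pos: [0.5365, 0.02, 0.0632]
eef_rot: [164.9, 1.9, 97.2]
ft_force: [0.4, -0.1, -3.2]
width: 0.0133
grip_force: 49.4
```

```bash
cat > stopst.py <<'E'
from h import *
from cell import get_state
np.set_printoptions(precision=4,suppress=True)
st=get_state();Tt=cur(st)
for e in([-.0012,.0502,.0157],[-.0012,.0832,.0157]): print("board",Rb.T@(Tt[:3,:3]@e+Tt[:3,3]-foot))
print("F",Rb.T@st["ft_force"],"rot err",np.degrees(R.from_matrix((Rb@Rd(90)).T@Tt[:3,:3]).as_rotvec()),st["width"])
E
python3 stopst.py; python3 grab.py w18; python3 grab.py s18 scene
```

```text
board [0.0014 0.0008 0.0046]
board [0.0344 0.0009 0.0048]
F [-0.429  -0.0149 -3.2111] rot err [-0.2161 -0.0349 -0.1123] 0.013255971147483434
29.1 [0.53647451 0.01999853 0.06320432] [164.90338123   1.9474114   97.15333197] [ -2.0126289   21.15738211 108.55512209   0.90697643  35.08078208
 -10.0966782 ]
29.15 [0.53643115 0.02000626 0.06315964] [164.90970618   1.94733417  97.155858  ] [ -2.01172265  21.15951293 108.55874447   0.90604328  35.08128937
 -10.09750976]
```

Request:
drive_tool:
  steps: "0 0 0 -0.05 0 0.12 0;0 0 0 -0.05 0 0.13 0;0 0 0 0 -0.4 0 0;0 0 0 0 -0.5 0 0;0 0 0 0 -0.5 0 0;0 0 0 0 -0.5 0 0;0 0 0 0 -0.5 0 0;0 0 0 0 -0.4 0 0"

```text
t: 29.87
tcp_pos: [0.5097, 0.0153, 0.0531]
eef_rot: [164.9, 1.9, 97.2]
ft_force: [-0.7, -0.4, -3.1]
width: 0.0132
grip_force: 49.4
```

```bash
python3 stopst.py
```

```text
board [-0.0275 -0.0002  0.0018]
board [ 0.0055 -0.0001  0.0019]
F [-1.5274 -0.1657 -2.7821] rot err [-0.1783 -0.0298 -0.1145] 0.013183566510218883
```

Request:
drive_tool:
  steps: "0 0 0 0 -0.15 0 0;0 0 0 0 -0.15 0 0;0 0 0 0 -0.1 0 0;0 0 0 0 -0.1 0 0;0 0 0 0 -0.05 0 0;0 0 0 0 -0.05 0 0;0 0 0 0 0 0 0;0 0 0 0 0 0 0"

```text
t: 30.53
tcp_pos: [0.5047, 0.0146, 0.0518]
eef_rot: [164.9, 1.9, 97.2]
ft_force: [0.3, -0.7, -3.1]
width: 0.013
grip_force: 49.4
```

```bash
python3 stopst.py
```

```text
board [-0.0327 -0.0002  0.0018]
board [ 0.0003 -0.0001  0.0019]
F [-0.5689 -0.6794 -3.0537] rot err [-0.1969 -0.0311 -0.1175] 0.01301451660564723
```

Continue down to contact with the slot end, then lower onto the face.

Request:
drive_tool:
  steps: "0 0 0 0 -0.04 0 0;0 0 0 0 -0.04 0 0;0 0 0 0 -0.04 0 0;0 0 0 0 -0.04 0 0;0 0 0 0 0 0.08 0;0 0 0 0 0 0.08 0;0 0 0 0 0 0 0;0 0 0 0 0 0 0"

```text
t: 31.2
tcp_pos: [0.5043, 0.0141, 0.0509]
eef_rot: [164.8, 2.0, 97.1]
ft_force: [-3.1, -3.7, 11.6]
width: 0.0133
grip_force: 51.8
```

```bash
python3 stopst.py
```

```text
board [-0.0333 -0.0007  0.0012]
board [-0.0003 -0.0006  0.0014]
F [-0.5035 -3.6609 12.0272] rot err [-0.3226 -0.0709 -0.1151] 0.013309575725756589
```

Request:
drive_tool:
  steps: "0 0 0 0 0 -0.1 0;0 0 0 0 -0.05 0 0;0 0 0 0 -0.05 0 0;0 0 0 0 -0.05 0 0;0 0 0 0 -0.05 0 0;0 0 0 0 0 0 0;0 0 0 0 0 0 0;0 0 0 0 0 0 0"

```text
t: 31.87
tcp_pos: [0.5037, 0.0142, 0.0515]
eef_rot: [164.6, 2.0, 97.1]
ft_force: [17.1, 2.4, -5.5]
width: 0.0132
grip_force: 49.0
```

```bash
python3 stopst.py
```

```text
board [-0.0337 -0.0005  0.0021]
board [-0.0007 -0.0005  0.0024]
F [15.2863  0.5101 -9.6911] rot err [-0.5294 -0.0811 -0.1197] 0.013233087459043632
```

The slot end is bearing on the shank (15 N uphill). I'll ease the push, lower to light contact and let go.

Request:
drive_tool:
  steps: "0 0 0 0 0.05 0 0;0 0 0 0 0.05 0 0;0 0 0 0 0 0.06 0;0 0 0 0 0 0 0;0 0 0 0 0 0 0.15;0 0 0 0 0 0 0.3;0 0 0 0 0 0 0.5;0 0 0 0 0 0 0.5"

```text
t: 32.53
tcp_pos: [0.5022, 0.0143, 0.0498]
eef_rot: [165.0, 1.9, 97.2]
ft_force: [-0.2, -1.1, -0.2]
width: 0.0426
grip_force: 0.0
```

Request:
drive_tool:
  steps: "0 0 0 0 0 0 0.5;0 0 0 0 0 -0.5 0.5;0 0 0 0 0 -1.5 0.5;0 0 0 0 0 -2.5 0.5;0 0 0 0 0 -3 0.7;0 0 0 0 0 -3 1;0 0 0 0 0 -3 1;0 0 0 0 0 -1 1"

```text
t: 33.2
tcp_pos: [0.4647, 0.0143, 0.1941]
eef_rot: [164.6, 2.0, 97.1]
ft_force: [-0.3, 0.5, 1.0]
width: 0.0849
grip_force: 0.0
```

```bash
python3 grab.py w20; python3 grab.py s20 scene; python3 grab.py d20 side
python3 - <<'E'
from h import *
np.set_printoptions(precision=4,suppress=True)
st,f=pickle.load(open("w20.pkl","rb"));W=cloud(f,st).reshape(-1,3);B=(W-foot)@Rb;I=f["image"].reshape(-1,3).astype(int)
g=(abs(B[:,1])<.06)&(B[:,0]>-.1)&(B[:,0]<.05)&(B[:,2]>.0035)&(B[:,2]<.009)&(I.max(1)-I.min(1)<50)
p=B[g];print("plate",len(p),cv2.minAreaRect((p[:,:2]*1000).astype(np.float32)),np.median(p[:,2]),"x pct",np.percentile(p[:,0],[.2,99.8]))
h=(abs(B[:,1])<.05)&(B[:,0]>-.11)&(B[:,0]<-.05)&(B[:,2]>.036)&(B[:,2]<.048);p=B[h];print("fence",len(p),cv2.minAreaRect((p[:,:2]*1000).astype(np.float32)),np.median(p[:,2]))
h=(np.hypot(B[:,0],B[:,1])<.02)&(B[:,2]>.023)&(B[:,2]<.034);p=B[h];print("head",cv2.minAreaRect((p[:,:2]*1000).astype(np.float32)))
c=proj(f,[foot],st)[0].astype(int);u,v=c
_,s=pickle.load(open("s20.pkl","rb"));a,b=proj(s,[foot])[0].astype(int)
cv2.imwrite("pics/c20.png",np.hstack([cv2.resize(f["image"][max(0,v-100):v+100,max(0,u-100):u+100],(400,400)),cv2.resize(s["image"][b-50:b+50,a-50:a+50],(400,400),interpolation=cv2.INTER_CUBIC)])[:,:,::-1])
# key still on pad
W=cloud(s).reshape(-1,3);k=(np.linalg.norm(W[:,:2]-[.4535,-.337],axis=1)<.03)&(W[:,2]>.07);print("key",k.sum(),W[k].mean(0))
E
```

```text
33.2 [0.46465366 0.01429843 0.19405923] [164.64333098   1.99652895  97.14916141] [ -3.19169522   0.47463479 112.94715893   1.06636976  51.12196949
 -11.16673442]
33.25 [0.46492192 0.0142805  0.19411337] [164.59612984   2.00392414  97.14737819] [ -3.19280595   0.48428931 112.93747167   1.06889764  51.07430237
 -11.16963479]
33.3 [0.46481972 0.0142578  0.19189313] [164.70555162   1.98618577  97.14723638] [ -3.19494822   0.68639762 113.03780936   1.06847032  50.88260585
 -11.1709808 ]
plate 5285 ((-37.777835845947266, 0.598846435546875), (114.99314880371094, 76.59529876708984), 0.4952646493911743) 0.0063673635537867 x pct [-0.0936  0.0192]
fence 1113 ((-83.89112091064453, -0.756561279296875), (13.888784408569336, 70.480224609375), 0.474935919046402) 0.04217835755812844
head ((-0.8385887145996094, -0.9009008407592773), (16.97473907470703, 17.1751708984375), 89.50885009765625)
key 68 [ 0.4564 -0.3363  0.0817]
```

View pics/c20.png

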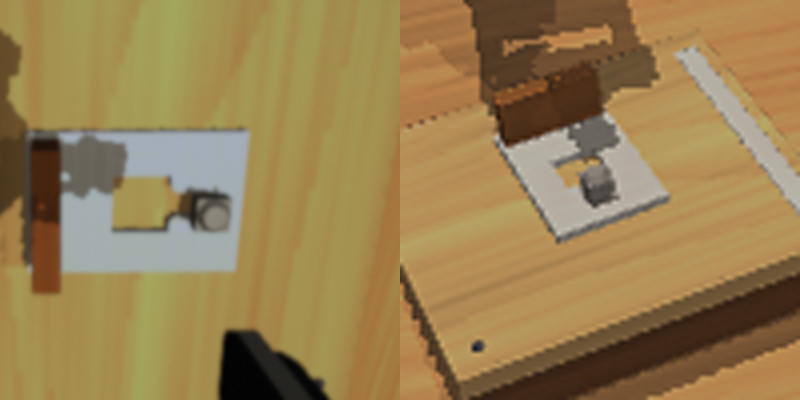

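The crops show the screw at the closed end of the narrow slot, left crop (212,212), with the plate flat. Fence-to-head distance is 83.05 mm (83 needed), the tilt across the slope is 0.5°, and the key still stands on the pad.

```bash
python3 -c "
from cell import order; print(order.finish_job())"
```

```text
the job is handed in; nothing more can be done
None
```

The job is handed in: the screw held with the key's crossbar swung about 0.33 rad for 1.4 s, the key stands on the cork pad, and the stop hangs fully home, level to about half a degree, with the gripper clear, the bottle and carton untouched, and about 33 s used.

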